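# Square up, close and pin a chip bonding jig

## Task

Three white chip layers lie loosely stacked in the open bonding jig: first tap their protruding ends with the fingers until all three stand fully home against the end stop, ends flush, then swing the lid down onto the stack. Take the round-headed steel pin from the grey pin block, push it down through the hole in the lid and the hole below it, and press on the pin until its collar holds the lid fully shut; finish while still holding the pin and pressing, because the sprung jig lifts its lid again as soon as you let go. Leave the tee-headed pin in the block and do not disturb the bottles, vials and timer.

Things in the scene. Friction and masses are not known exactly. Their poses are not given: they have to be found in the camera images.
- jig: Clamshell bonding jig of grey anodised aluminium, fixed to the bench: base 134 mm (x, -78 to +56) by 86 mm (y, -34 to +52), 28 mm high; sizes below in mm in its frame. Origin on the bench under the middle of its nest; x points from the pin hole to the hinge (hinge on the side away from the robot), y along the hinge to the end stop, z up.
- nest_end (a point): Middle of the nest's open end (x 0, y -34, z 14; axes as the jig's). The nest is a 53 mm wide channel along y between the front block (x < -26.5) and the hinge-side wall (x > 26.5), both 28 high, closed at y = +40 by the 28 high end stop, open here. The stack lies in it on a sprung steel platen, top at z = 14, that can sink 3.5 mm (4.8 N per mm).
- jig_lid (a joint): Angle of the lid: 0 is shut (underside at z = 29, top at z = 38), growing as it opens upward and away from the robot; it starts leaning back past upright at 1.8 to 2.05. Stiff hinge (0.2 N m): it stays where it is put; fingers behind its free edge can pull it over. Left alone after closing it stands ajar at 0.02 to 0.08, as the stack is sprung.
- hinge_line (a point): Point on the lid's hinge line (x +48, y 0, z 29; axes as the jig's); the line runs along the jig's y. The lid is a plain 9 mm aluminium plate of 0.25 kg without handle, from 8 to 126 mm from this line, y -34 to +52.
- lid_hole (a point): Centre of the outer mouth of the lid's pin hole (12 mm diameter, chamfered, 9 deep), on the lid's outer face, 103 mm from the hinge line; its z points out of that face. With the lid shut it is 10 mm above jig_hole. About 6 to 9 N down here shut the ajar lid fully, against the rubber bar under it (48 mm from the hinge, 3 mm proud) that presses the stack.
- jig_hole (a point): Centre of the mouth of the upright pin hole in the base's front block (x -55, y 0, z 28). 12 mm diameter, chamfered, goes through to the bench.
- layer_1: Lowest of three identical white plastic chip layers, 50 (x) by 80 (y) by 5 mm, 30 g. Origin at the centre of its underside, axes as the jig's. It starts pushed out of the nest's open end (-y) by 5 to 20 mm; fully home against the end stop it is at y = 0 of the jig, and its end then still stands 6 mm out of the base.
- layer_2: Middle of three identical white plastic chip layers, 50 (x) by 80 (y) by 5 mm, 30 g. Origin at the centre of its underside, axes as the jig's. It starts pushed out of the nest's open end (-y) by 5 to 20 mm; fully home against the end stop it is at y = 0 of the jig, and its end then still stands 6 mm out of the base.
- layer_3: Top of three identical white plastic chip layers, 50 (x) by 80 (y) by 5 mm, 30 g, with six small dark ports. Origin at the centre of its underside, axes as the jig's. It starts pushed out of the nest's open end (-y) by 5 to 20 mm; fully home against the end stop it is at y = 0 of the jig, and its end then still stands 6 mm out of the base.
- pin: Steel pin with a round knurled head, 60 g, standing in either hole of the pin block. Origin at its lower tip, z up along it: shank 10 mm diameter, tapered tip, up to z = 32; collar 22 mm diameter from 32 to 36; head (the grip) 18 mm diameter from 36 to 66. In the block its tip is 4 mm above the bench, its collar on the block. Fully in, lid shut, the tip is 6 mm above the bench.
- tee_pin: Shorter steel pin of another jig, with a 47 mm cross bar as its head, standing in the other hole of the pin block, 48 mm tall, top 64 mm above the bench. Leave it there.
- pin_block: Grey plastic block, 50 (x) by 120 (y) by 36 mm high, fixed to the bench, with two upright 11.5 mm holes 34 mm either side of its middle along its y. Origin at the centre of its underside.
- vial_1: Small clear vial with screw cap, 22 mm diameter, 50 mm tall. Leave alone. Origin under its centre.
- vial_2: Small clear vial with screw cap, 22 mm diameter, 50 mm tall. Leave alone. Origin under its centre.
- media_bottle_c: Clear bottle with blue cap, 56 mm diameter, 105 mm tall. Leave alone. Origin under its centre.
- amber_b: Brown bottle with dark cap, 48 mm diameter, 96 mm tall. Leave alone. Origin under its centre.
- lab_timer: Flat digital timer, 62 x 66 x 20 mm. Leave alone. Origin under its centre.
Things that resemble listed ones, but are neither listed nor needed, are in the scene too. What is shaped like the layer_3 but pink or turquoise is not meant.

How it is judged:
By the outcome, as a careful person would: the job done as asked, in the order asked, and still so for the second after the job is handed in, while the arm keeps its last pose, push and grip.
It also fails if it takes over 58 s, if anything falls off the work surface, if the arm or the gripper's body presses on something with over 40 N, if the wrist force passes 120 N, or if a joint passes its speed limit or range.

## Robot

A 7-joint arm with a two-finger parallel gripper is mounted at the origin on a cart in front of the work surface, level with it; the furniture and walls round the work are solid. World frame = base frame: x ahead of the robot, y to its left, z up, the work surface at z = 0. Lengths are in m, angles in degrees, forces in N, time in s.
With the tool pointing down it reaches from about 0.4 to 0.925 m from the base axis. Payload 5.6 kg.
Tool frame: the origin (TCP) lies midway between the tips of the shut fingers; the grasp point (between the pads) lies 19 mm behind it; x points along the fingers, z is the direction in which the jaws open and shut, and the axes are right-handed (so a half turn about x gives the same grasp; the last joint's range is limited). The gripper opens to 85 mm and grips with 20 to 120 N. Pads are 22 mm wide; open, the fingers measure 114 mm over their backs; the gripper's body (76 mm by 85 mm) begins 54 mm behind the grasp point. The pads swing forward as they close: fully open they stand 13 mm farther back than shut.
Start: joints at [63.598, 26.786, -0.665, 91.828, 0.344, 61.387, -3.226], TCP at [0.264, -0.594, 0.2] pointing down, gripper open.
Joint ranges: [-144.91, 144.91], [-17.63, 115.5], [-89.93, 88.59], [15.96, 139.68], [-74.01, 254.01], [8.47, 105.57], [-167.45, 167.45]. Speed limits (degrees/s): [147.25, 147.25, 180, 180, 180, 180, 180].

## Interface

Orientations are given as a 3x3 rotation matrix whose columns are the frame's x, y, z axes.
In Python, from cell import arm gives the robot as it stands. The module is installed in compiled form; this text tells all that it offers.
- The arm moves only by the tool step_arm, never from a script. Its argument "plan" is a list of rows, each an object of numbers: "dx", "dy", "dz": the shift along the tool's x, y, z in mm; "rx", "ry", "rz": the turn, a rotation vector about the tool's x, y, z in degrees; "fingers": the closure, from -1 (fully open) to 1 (shut). A call has exactly 5 rows; each row is the pose to reach, as a shift and turn from the pose commanded when the call began, along the tool's axes at that moment; what a row does not reach only later rows make up. A row lasts 1/12 s, in which the tool goes at most 41.7 mm and 7.16 degrees, less where a joint would pass 70% of its speed; a pose out of reach is approached as far as the arm can. A call with a gripper value outside its range is refused whole. The fingers move at their own pace and stop on an object; "force" is the grip in N (left out, the last holds). Time passes only in rows, so rows that repeat a pose let the fingers close, or fill a call up. It gives the time, the measured TCP pose, the force and the opening at its end, in the units of the state.
- arm.state(): the state, without advancing time (a new reading comes with each control period).
- arm.capture(name): name is "side" or "top" or "wrist"; returns the picture (480x640x3 uint8, red, green, blue); there is no depth.
- arm.camera_model(name): a dict with "camera_matrix" (3x3 intrinsics, pixels), "view" (4x4, takes a point from world to camera coordinates). Camera axes: x right, y up, looking along -z (the intrinsics and any distortion apply to the point x, -y, -z); pixel columns grow to the right and rows downward; lengths in m; the calibration is good to about 2 mm. The wrist camera is an equidistant fisheye: a pixel r from the principal point sees the ray r / f radians off the axis. A picture is of the moment at which its call begins: read the wrist's pose just before it. camera_model takes no time and is no camera call; for the wrist camera it gives the pose at the moment of the call.
- arm.hand_in(): hands the job in, once; it reports no verdict.
Trained networks look in the newest picture that a camera, given by its name, has taken for a name from the list of things; names that differ only in an ending like _2 or _b are one class to them, and where a whole thing is asked for, a point or a joint stands for the part that bears it (a point fixed in the world has none). Each returns a list of dicts, best first, with "score" (0 to 1); they miss things now and then, are a little off and sometimes report something else, mostly with a low value. They report only what shows in the picture. A call takes as long as a camera call. They do not tell look-alikes from the thing itself.
- arm.spot_in(name, camera): "xyz" ([x, y, z] in m, in the coordinates of the camera as it stood for that picture, good to about 4 mm: the middle of the surface that is visible of it).
The state is a dict: "time_s": time; "joints": joint angles; "joint_vel": joint speeds; "joint_torque": joint torques, N m; "eef_pos": TCP position; "tool_rot": TCP orientation; "contact_force": force on the tool from outside, world axes, zero at the start; "wrist_torque": the same for the moment, N m; "width": opening from 0.0 (shut) to 1.0 (fully open).
Only numpy, scipy, OpenCV 4.12 (cv2) and the standard library are available. Lean on these libraries where they do the work, as an engineer would, in place of code of your own. Each camera call takes 0.05 s, during which the arm holds its last target.

## Working session

There is one attempt and no reset: what is moved stays moved. The work goes in short steps, Python scripts to look and compute and a tool call to move; the robot and the scene stay as the last step left them, time stands still between calls to the robot, and variables do not carry over. Pictures are saved under pics/ and viewed, and the job is handed in when it is done.

Besides the shell and the picture viewer there is one more tool, called as name([rows], argument=value, ...), one row to a line, values as JSON. step_arm: Moves the arm, as the interface text tells. Its arguments: {"type":"object","properties":{"plan":{"type":"array"},"force":{"type":"number"}},"required":["plan"]}

```bash
mkdir -p pics
cat > h.py <<'E'
import numpy as np, cv2
from cell import arm
def snap(name,fn):
    im=arm.capture(name); cv2.imwrite('pics/'+fn,im[:,:,::-1]); return im
def cam2world(name,p,V=None):
    V=np.array(arm.camera_model(name)['view']) if V is None else V
    return (np.linalg.inv(V)@np.r_[p,1])[:3]
def px2world(name,u,v,z,M=None):
    M=M or arm.camera_model(name); K=np.array(M['camera_matrix']);V=np.array(M['view'])
    d=np.linalg.inv(K)@[u,v,1.]
    if name=='wrist':
        a=np.array([d[0],d[1]]); r=np.linalg.norm(a); d=np.array([*(a/r*np.sin(r)),np.cos(r)]) if r>0 else np.array([0,0,1.])
    d=np.array([d[0],-d[1],-d[2]])
    T=np.linalg.inv(V); o=T[:3,3]; w=T[:3,:3]@d
    return o+w*(z-o[2])/w[2]
def world2px(name,P,M=None):
    M=M or arm.camera_model(name); K=np.array(M['camera_matrix']);V=np.array(M['view'])
    c=(V@np.r_[P,1])[:3]; c=np.array([c[0],-c[1],-c[2]])
    if name=='wrist':
        r=np.hypot(c[0],c[1]); t=np.arctan2(r,c[2]); q=np.array([c[0]/r*t,c[1]/r*t,1])
    else: q=c/c[2]
    return (K@q)[:2]
E
python3 - <<'E'
from h import *
np.set_printoptions(precision=3,suppress=True)
s=arm.state(); print(s)
for c in ['top','side','wrist']:
    snap(c,c+'0.png'); m=arm.camera_model(c); print(c,m)
E
```

```text
{'time_s': 0.0, 'joints': array([63.597, 26.837, -0.664, 91.881,  0.343, 61.386, -3.226]), 'joint_vel': array([-0.046,  0.06 ,  0.131, -0.012,  0.057,  0.091, -0.048]), 'joint_torque': array([ -0.001, -53.238,   0.022, -25.13 ,   0.012,   0.008,   0.   ]), 'eef_pos': array([ 0.263, -0.594,  0.199]), 'tool_rot': array([[-0.001,  0.914,  0.406],
       [ 0.002,  0.406, -0.914],
       [-1.   , -0.   , -0.002]]), 'contact_force': array([-0.146, -0.047,  0.333]), 'wrist_torque': array([-0.04 ,  0.024, -0.036]), 'width': 1.001480106978187}
top {'camera_matrix': array([[506.799,   0.   , 315.154],
       [  0.   , 506.799, 244.388],
       [  0.   ,   0.   ,   1.   ]]), 'view': array([[ 0.01 , -1.   , -0.009, -0.025],
       [ 0.986,  0.008,  0.164, -0.531],
       [-0.164, -0.01 ,  0.986, -1.043],
       [ 0.   ,  0.   ,  0.   ,  1.   ]])}
side {'camera_matrix': array([[504.632,   0.   , 318.495],
       [  0.   , 504.632, 240.203],
       [  0.   ,   0.   ,   1.   ]]), 'view': array([[-0.934, -0.356,  0.011,  0.477],
       [ 0.138, -0.335,  0.932, -0.137],
       [-0.329,  0.872,  0.362, -0.843],
       [ 0.   ,  0.   ,  0.   ,  1.   ]])}
wrist {'camera_matrix': array([[371.648,   0.   , 313.822],
       [  0.   , 371.648, 236.909],
       [  0.   ,   0.   ,   1.   ]]), 'view': array([[ 0.406, -0.914, -0.003, -0.649],
       [ 0.869,  0.387, -0.307,  0.041],
       [ 0.281,  0.122,  0.952, -0.382],
       [ 0.   ,  0.   ,  0.   ,  1.   ]])}
```

View pics/top0.png

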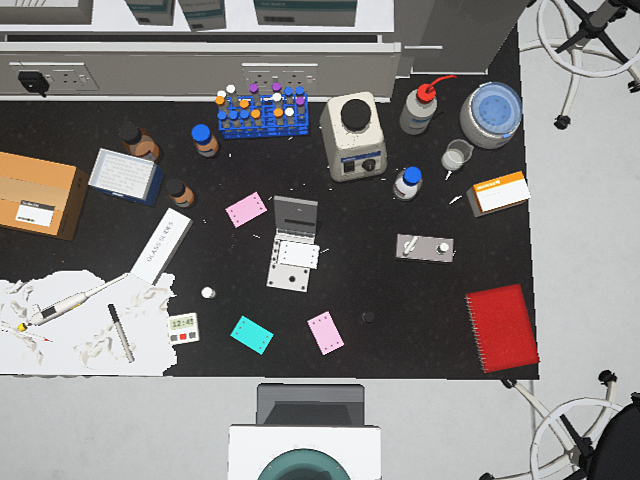

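View pics/side0.png

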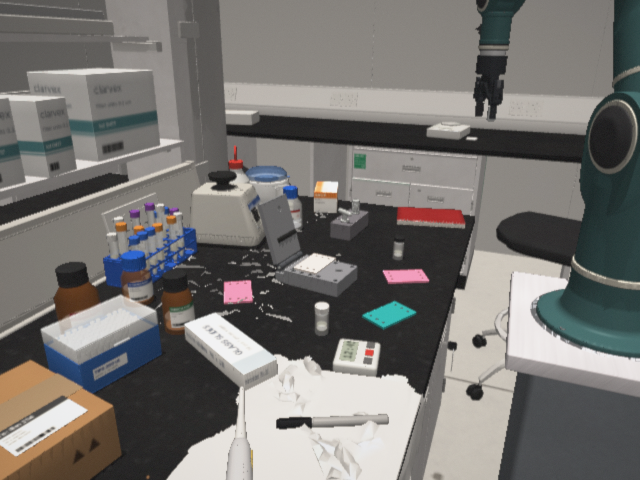

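View pics/wrist0.png

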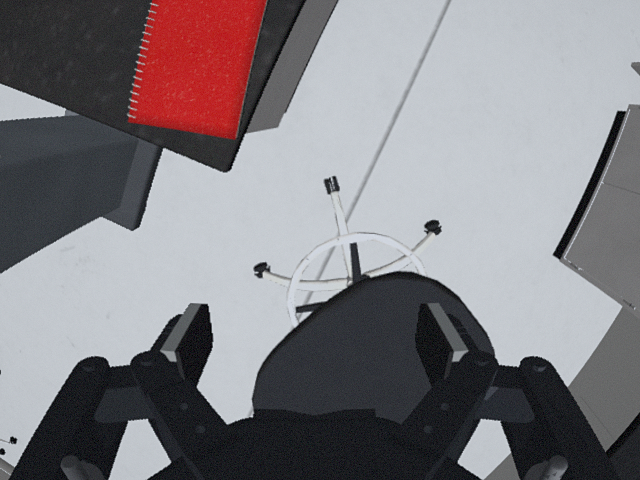

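Run:
```python
from h import *
np.set_printoptions(precision=4,suppress=True)
im=cv2.imread('pics/top0.png'); cv2.imwrite('pics/topz.png',cv2.resize(im[180:310,230:470],None,fx=3.3,fy=3.3,interpolation=cv2.INTER_CUBIC))
im=cv2.imread('pics/side0.png'); cv2.imwrite('pics/sidez.png',cv2.resize(im[180:300,240:400],None,fx=5,fy=5,interpolation=cv2.INTER_CUBIC))
for c in ['top','side']:
  for n in ['nest_end','jig','lid_hole','jig_hole','hinge_line','layer_3','pin','tee_pin','pin_block']:
    r=arm.spot_in(n,c)
    print(c,n,[(round(q['score'],2),cam2world(c,q['xyz'])) for q in r[:3]])
print(arm.state()['time_s'])
```

```text
top nest_end []
top jig [(0.91, array([0.5579, 0.0303, 0.0283]))]
top lid_hole [(0.85, array([0.5817, 0.0187, 0.1025]))]
top jig_hole [(0.74, array([0.5574, 0.0285, 0.0278]))]
top hinge_line [(0.95, array([0.5532, 0.0263, 0.0299])), (0.61, array([0.3458, 0.263 , 0.0179])), (0.27, array([ 0.6578, -0.2151,  0.0705]))]
top layer_3 [(0.72, array([0.619 , 0.138 , 0.0029])), (0.72, array([ 0.3428, -0.0479,  0.0019])), (0.66, array([0.5083, 0.0112, 0.0271]))]
top pin [(0.55, array([ 0.5206, -0.2858,  0.0645]))]
top tee_pin []
top pin_block []
side nest_end [(0.69, array([0.5665, 0.05  , 0.0325]))]
side jig [(0.95, array([0.5633, 0.0482, 0.0318])), (0.56, array([0.5104, 0.0202, 0.0271]))]
side lid_hole [(0.62, array([0.5816, 0.0294, 0.0898]))]
side jig_hole []
side hinge_line [(0.92, array([0.5611, 0.0478, 0.0321]))]
side layer_3 [(0.97, array([ 0.3408, -0.0433,  0.0049])), (0.95, array([0.5125, 0.0176, 0.0256])), (0.69, array([0.3363, 0.1187, 0.0091]))]
side pin [(0.56, array([ 0.5173, -0.2846,  0.0573])), (0.44, array([ 0.5136, -0.2098,  0.0203])), (0.34, array([ 0.6521, -0.211 ,  0.07  ]))]
side tee_pin [(0.39, array([ 0.5272, -0.2157,  0.0535]))]
side pin_block [(0.81, array([ 0.5151, -0.2087,  0.0216]))]
1.05
```

View pics/topz.png

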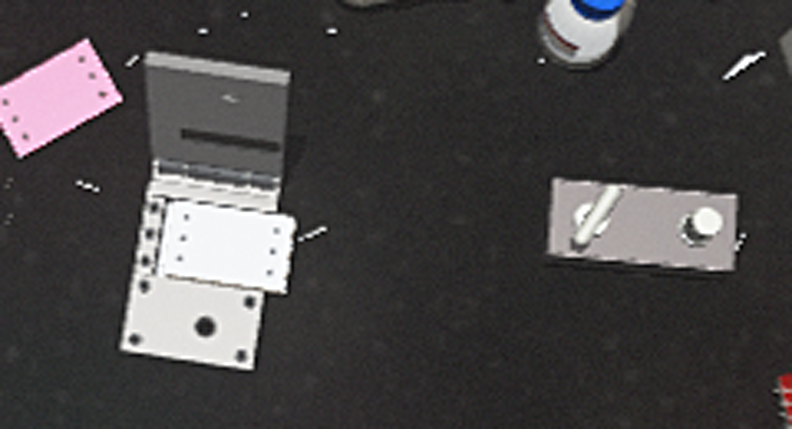

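View pics/sidez.png

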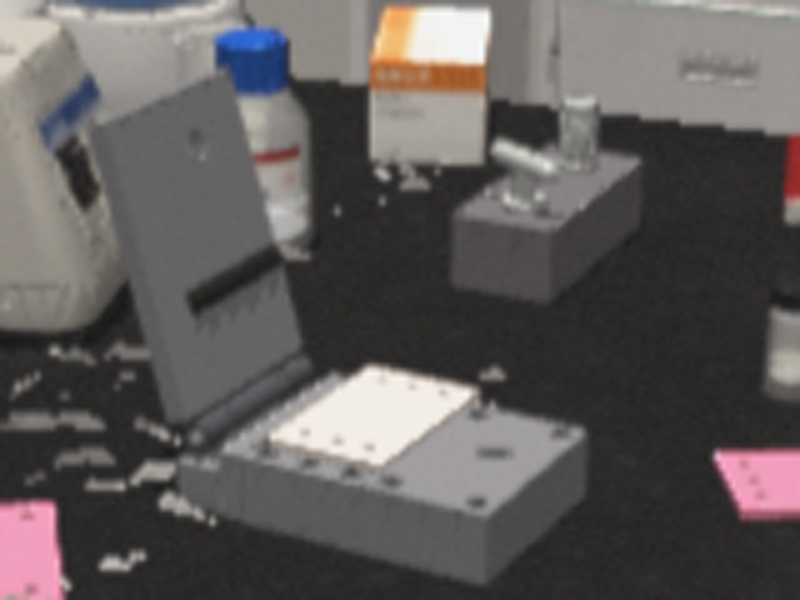

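Run:
```python
from h import *
from scipy.optimize import least_squares
np.set_printoptions(precision=4,suppress=True)
Mt=arm.camera_model('top');Ms=arm.camera_model('side')
t=lambda u,v:(230+(u-.5*3.3+0.5*3.3)/3.3,180+v/3.3)
s=lambda u,v:(240+u/5,180+v/5)
obs=[('top',(-78,52,28),t(121,349)),('top',(-78,-34,28),t(253,369)),('top',(-55,0,28),t(205,327)),('side',(-55,0,28),s(494,453)),('side',(-78,-34,28),s(587,431)),('side',(-78,52,28),s(487,513)),('top',(-78+134,52,28),t(148,180))]
def res(p):
    c,sn=np.cos(p[2]),np.sin(p[2]); R=np.array([[c,-sn],[sn,c]]);r=[]
    for cam,P,uv in obs:
        w=np.r_[R@np.array(P[:2])/1000+p[:2],P[2]/1000]
        r+=list(world2px(cam,w,Mt if cam=='top' else Ms)-uv)
    return np.array(r)
q=least_squares(res,[.51,.02,0]);print(q.x[:2],np.degrees(q.x[2]));print(q.fun.reshape(-1,2))
for u,v in [(294,214),(286,293),(171,200),(160,273)]: print('L3',px2world('top',*t(u,v),.029,Mt))
# pin head top z=.070 
print('pin',px2world('top',*t(708,220),.070,Mt), px2world('side',*s(580,103),.070,Ms))
for u,v in [(553,179),(738,195),(735,271),(548,254)]: print('blk',px2world('top',*t(u,v),.036,Mt))
```

```text
[0.511  0.0235] -5.71605113378051
[[-0.0229  1.8014]
 [-0.2445  0.1012]
 [-0.1934  0.4678]
 [ 1.2635 -0.1069]
 [ 0.7424  0.1221]
 [ 2.4139  1.1347]
 [-0.5672 -7.8098]]
L3 [ 0.5323 -0.0288  0.029 ]
L3 [ 0.4799 -0.0241  0.029 ]
L3 [0.541  0.0524 0.029 ]
L3 [0.4924 0.0586 0.029 ]
pin [ 0.5238 -0.2907  0.07  ] [ 0.523  -0.2889  0.07  ]
blk [ 0.5558 -0.1986  0.036 ]
blk [ 0.5462 -0.3193  0.036 ]
blk [ 0.496  -0.3156  0.036 ]
blk [ 0.5061 -0.1945  0.036 ]
```

```bash
cat >> h.py <<'E'
from scipy.spatial.transform import Rotation as Ro
JO=np.array([.511,.0235]); JY=-5.7
def setj():
    global JO,JY
    import os,json
    if os.path.exists('j.json'):
        d=json.load(open('j.json')); JO=np.array(d[:2]); JY=d[2]
setj()
def j2w(P):
    c,s=np.cos(np.radians(JY)),np.sin(np.radians(JY))
    return np.r_[np.array([[c,-s],[s,c]])@np.array(P[:2])/1000+JO,P[2]/1000]
def w2j(P):
    c,s=np.cos(np.radians(JY)),np.sin(np.radians(JY))
    return np.r_[np.array([[c,s],[-s,c]])@(np.array(P[:2])-JO),P[2]]*1000
def downR(yaw): # tool x down, z along yaw from world x
    a=np.radians(yaw); z=np.array([np.cos(a),np.sin(a),0]);x=np.array([0,0,-1.]);return np.c_[x,np.cross(z,x),z]
def delta(P,R=None,s=None):
    s=s or arm.state(); R0=np.array(s['tool_rot'])
    d=R0.T@(np.array(P)-s['eef_pos'])*1000
    R=R0 if R is None else R
    return np.round(d,1),np.round(np.degrees(Ro.from_matrix(R0.T@R).as_rotvec()),2)
E
python3 - <<'E'
from h import *
import json
from scipy.optimize import least_squares
np.set_printoptions(precision=4,suppress=True)
Mt=arm.camera_model('top');Ms=arm.camera_model('side')
t=lambda u,v:(230+u/3.3,180+v/3.3)
s=lambda u,v:(240+u/5,180+v/5)
obs=[('top',(-78,52,28),t(121,349)),('top',(-78,-34,28),t(253,369)),('top',(-55,0,28),t(205,327)),('side',(-55,0,28),s(494,453)),('side',(-78,-34,28),s(587,431)),('side',(-78,52,28),s(487,513))]
def res(p):
    c,sn=np.cos(p[2]),np.sin(p[2]); R=np.array([[c,-sn],[sn,c]]);r=[]
    for cam,P,uv in obs:
        w=np.r_[R@np.array(P[:2])/1000+p[:2],P[2]/1000]
        r+=list(world2px(cam,w,Mt if cam=='top' else Ms)-uv)
    return np.array(r)
q=least_squares(res,[.51,.02,0]);print(q.x[:2],np.degrees(q.x[2]));print(q.fun.reshape(-1,2))
json.dump([*q.x[:2],np.degrees(q.x[2])],open('j.json','w'))
setj(); import h; h.setj()
for P in [[0.5323,-0.0288,0.029],[0.4799,-0.0241,0.029],[0.541,0.0524,0.029],[0.4924,0.0586,0.029]]: print(w2j(P))
print(w2j(np.linalg.inv(arm.camera_model('wrist')['view'])[:3,3]),arm.state()['eef_pos'],np.linalg.inv(arm.camera_model('wrist')['view'])[:3,3])
print(delta(j2w((0,-95,110)),downR(h.JY)))
E
```

```text
[0.5128 0.0206] -7.959446849865308
[[ 0.0905 -0.1638]
 [-0.3628 -0.3114]
 [ 0.1892 -0.4997]
 [ 0.3501 -0.4418]
 [ 0.2661  0.1035]
 [ 0.2076  0.7116]]
[ 26.1589 -46.1968  29.    ]
[-26.3871 -48.798   29.    ]
[23.5312 35.4257 29.    ]
[-25.4591  34.8362  29.    ]
[ -94.8693 -602.1514  375.4824] [ 0.2637 -0.5941  0.2004] [ 0.3355 -0.5626  0.3755]
(array([  90.4,  426.8, -380.2]), array([-58.11,   0.  ,   0.  ]))
```

step_arm([
  {"dx":0,"dy":427,"dz":-380,"rx":-58.1,"ry":0,"rz":0,"fingers":1},
  {"dx":0,"dy":427,"dz":-380,"rx":-58.1,"ry":0,"rz":0,"fingers":1},
  {"dx":0,"dy":427,"dz":-380,"rx":-58.1,"ry":0,"rz":0,"fingers":1},
  {"dx":0,"dy":427,"dz":-380,"rx":-58.1,"ry":0,"rz":0,"fingers":1},
  {"dx":0,"dy":427,"dz":-380,"rx":-58.1,"ry":0,"rz":0,"fingers":1},
])

```text
time_s: 1.47
eef_pos: [0.3503, -0.4026, 0.2006]
tool_rot: [[0.0, 0.499, 0.867], [-0.001, 0.867, -0.499], [-1.0, -0.0, 0.001]]
contact_force: [0.2, -0.1, -0.5]
width: 0.299
```

Run:
```python
from h import *
import h
print(arm.state()['eef_pos'],arm.state()['joints'])
print(delta(j2w((0,-95,110)),downR(h.JY)))
```

```text
[ 0.35026242 -0.40261715  0.20059165] [ 55.71958715  16.35524664 -12.30881438 107.5471112    4.14590998
  56.48946793  11.68448974]
(array([ 90.4, 359.8, -34.7]), array([-2.196e+01,  2.000e-02,  3.000e-02]))
```

step_arm([
  {"dx":0,"dy":360,"dz":-35,"rx":-22,"ry":0,"rz":0,"fingers":1},
  {"dx":0,"dy":360,"dz":-35,"rx":-22,"ry":0,"rz":0,"fingers":1},
  {"dx":0,"dy":360,"dz":-35,"rx":-22,"ry":0,"rz":0,"fingers":1},
  {"dx":0,"dy":360,"dz":-35,"rx":-22,"ry":0,"rz":0,"fingers":1},
  {"dx":0,"dy":360,"dz":-35,"rx":-22,"ry":0,"rz":0,"fingers":1},
])

```text
time_s: 1.88
eef_pos: [0.4373, -0.2134, 0.2008]
tool_rot: [[0.001, 0.143, 0.99], [-0.001, 0.99, -0.143], [-1.0, -0.001, 0.001]]
contact_force: [1.2, -0.2, -0.9]
width: 0.001
```

Run:
```python
from h import *
import h
print(arm.state()['eef_pos'],arm.state()['joints'])
print(delta(j2w((0,-95,110)),downR(h.JY)))
```

```text
[ 0.43730799 -0.21343647  0.20078501] [ 42.37869851  12.79004324 -23.03151629 112.97464713   6.07412403
  55.32397277   8.15739397]
(array([ 90.7, 147.5,  41.5]), array([-0.28,  0.05,  0.03]))
```

step_arm([
  {"dx":0,"dy":148,"dz":41,"rx":0,"ry":0,"rz":0,"fingers":1},
  {"dx":20,"dy":148,"dz":41,"rx":0,"ry":0,"rz":0,"fingers":1},
  {"dx":60,"dy":148,"dz":41,"rx":0,"ry":0,"rz":0,"fingers":1},
  {"dx":90,"dy":148,"dz":41,"rx":0,"ry":0,"rz":0,"fingers":1},
  {"dx":90,"dy":148,"dz":41,"rx":0,"ry":0,"rz":0,"fingers":1},
])

```text
time_s: 2.3
eef_pos: [0.499, -0.0712, 0.1088]
tool_rot: [[0.0, 0.14, 0.99], [0.001, 0.99, -0.14], [-1.0, 0.001, 0.0]]
contact_force: [-0.1, -0.4, 0.9]
width: 0.002
```

Run:
```python
from h import *
import h
s=arm.state()
snap('wrist','wrist1.png')
print(w2j(s['eef_pos']),s['joints'])
M=arm.camera_model('wrist')
for P in [(-78,52,28),(-78,-34,28),(-55,0,28),(56,-34,28),(56,52,28),(26.5,-34,28),(-26.5,-34,28)]: print(P,world2px('wrist',j2w(P),M))
```

```text
[ -0.93357282 -92.82692385 108.8483232 ] [ 25.80929103  22.55334707 -25.74130552 115.14523306  13.50458865
  45.13736137 -15.85189056]
(-78, 52, 28) [205.89556421  34.32539558]
(-78, -34, 28) [207.44707641 155.2768419 ]
(-55, 0, 28) [238.33250032 104.97683123]
(56, -34, 28) [400.97874786 154.89580926]
(56, 52, 28) [402.55326699  32.46873138]
(26.5, -34, 28) [358.64961346 153.69242347]
(-26.5, -34, 28) [280.55018762 153.36252919]
```

View pics/wrist1.png

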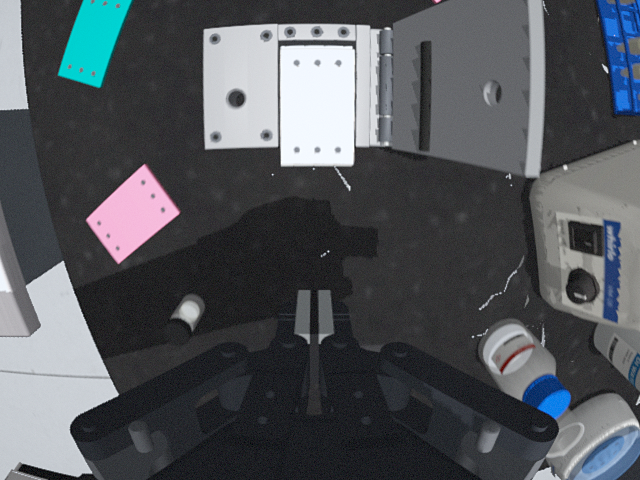

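Run:
```python
from h import *
import json
from scipy.optimize import least_squares
np.set_printoptions(precision=4,suppress=True)
im=cv2.imread('pics/wrist1.png'); cv2.imwrite('pics/w1z.png',cv2.resize(im[10:180,190:390],None,fx=4,fy=3.5,interpolation=cv2.INTER_CUBIC))
Mt=arm.camera_model('top');Ms=arm.camera_model('side');Mw=arm.camera_model('wrist')
print('tcp px',world2px('wrist',arm.state()['eef_pos'],Mw))
MM={'top':Mt,'side':Ms,'wrist':Mw}
t=lambda u,v:(230+u/3.3,180+v/3.3)
s=lambda u,v:(240+u/5,180+v/5)
obs=[('wrist',(-78,52,28),(203.5,27.5)),('wrist',(-78,-34,28),(205,149)),('wrist',(-55,0,28),(236.5,98.5)),
('top',(-78,52,28),t(121,349)),('top',(-78,-34,28),t(253,369)),('top',(-55,0,28),t(205,327)),('side',(-55,0,28),s(494,453)),('side',(-78,-34,28),s(587,431)),('side',(-78,52,28),s(487,513))]
def res(p,cams):
    c,sn=np.cos(p[2]),np.sin(p[2]); R=np.array([[c,-sn],[sn,c]]);r=[]
    for cam,P,uv in obs:
        if cam not in cams: continue
        w=np.r_[R@np.array(P[:2])/1000+p[:2],P[2]/1000]
        r+=list(world2px(cam,w,MM[cam])-uv)
    return np.array(r)
for cams in [('wrist',),('top',),('side',),('wrist','top','side')]:
    q=least_squares(res,[.51,.02,0],args=(cams,));print(cams,q.x[:2],np.degrees(q.x[2]),abs(q.fun).max())
```

```text
tcp px [313.9277 277.4531]
('wrist',) [0.512  0.0256] -7.882678374277823 0.7053222007095314
('top',) [0.5121 0.0205] -7.981537559251445 0.3351339856928348
('side',) [0.5135 0.0202] -7.894005697105999 0.5819650877506319
('wrist', 'top', 'side') [0.512  0.0249] -7.915462680859706 2.363551396927562
```

View pics/w1z.png

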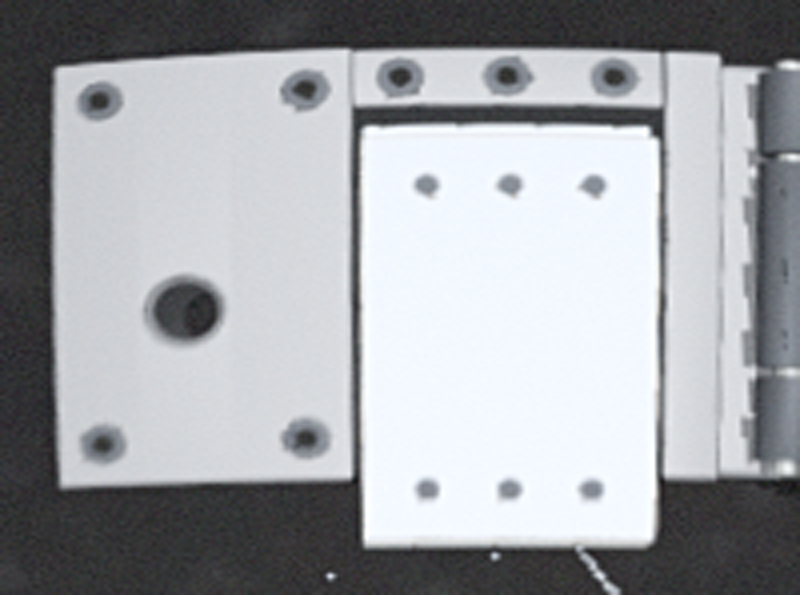

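Run:
```python
from h import *
np.set_printoptions(precision=4,suppress=True)
s=arm.state()
a=snap('side','side1.png');b=snap('top','top1.png')
for c in ['side','top']: print(c,world2px(c,s['eef_pos']))
w=cv2.imread('pics/wrist1.png')
A=cv2.resize(a[100:300,220:380,::-1],None,fx=3,fy=3,interpolation=cv2.INTER_CUBIC)
B=cv2.resize(b[200:360,250:350,::-1],None,fx=3,fy=3,interpolation=cv2.INTER_CUBIC)
cv2.imwrite('pics/s1z.png',A);cv2.imwrite('pics/t1z.png',B)
cv2.imwrite('pics/w1f.png',cv2.resize(w[260:460,220:420],None,fx=3,fy=3,interpolation=cv2.INTER_CUBIC))
```

```text
side [337.4076 214.2449]
top [338.7771 256.1278]
```

View pics/s1z.png

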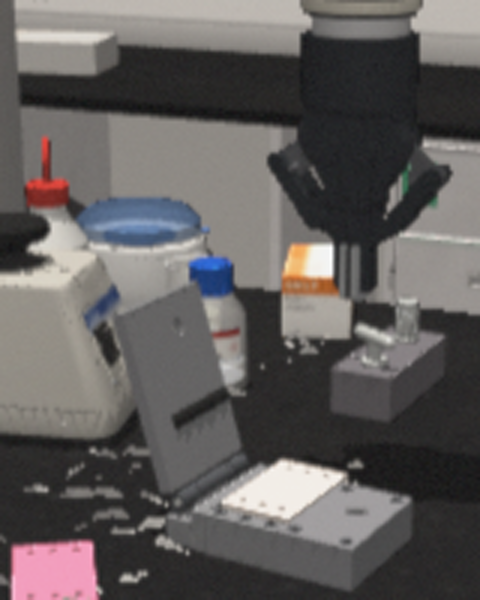

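View pics/t1z.png

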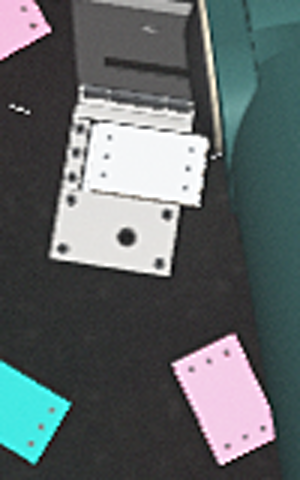

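View pics/w1f.png

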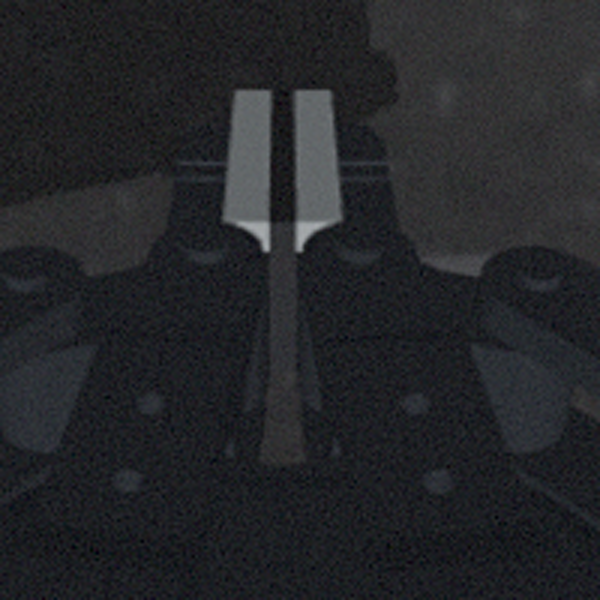

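Run:
```python
from h import *
np.set_printoptions(precision=1,suppress=True)
s=arm.state();R=s['tool_rot'];p=s['eef_pos']
for L in (0,10,20,30,40):
  for y in (11,-11):
    q=p+R@np.array([-L,y,0])/1000
    print(L,y,world2px('side',q),world2px('wrist',q))
# wrist0
a=np.array([[-0.001,0.914,0.406],[0.002,0.406,-0.914],[-1,0,-0.002]]);p0=np.array([.2637,-.5941,.2004])
V=np.array([[0.406,-0.914,-0.003,-0.649],[0.869,0.387,-0.307,0.041],[0.281,0.122,0.952,-0.382],[0,0,0,1]])
M=dict(arm.camera_model('wrist'));M['view']=V
for L in (0,13,30,45):
  for y in (11,-11):
    print('open',L,y,[world2px('wrist',p0+a@np.array([-L,y,z])/1000,M) for z in (-42.5,42.5)])
w=cv2.imread('pics/wrist0.png');cv2.imwrite('pics/w0z.png',cv2.resize(w[270:470,120:320],None,fx=3,fy=3,interpolation=cv2.INTER_CUBIC))
```

```text
0 11 [335.4 213.2] [314.  257.6]
0 -11 [340.2 210.3] [313.9 296.6]
10 11 [335.5 208.5] [314.  265.1]
10 -11 [340.4 205.7] [313.9 305.6]
20 11 [335.6 203.7] [314.  273.4]
20 -11 [340.5 201. ] [313.9 315.4]
30 11 [335.7 198.9] [314.  282.7]
30 -11 [340.6 196.3] [313.9 326.3]
40 11 [335.8 194.1] [314. 293.]
40 -11 [340.7 191.6] [313.9 338.3]
open 0 11 [array([231.4, 258.1]), array([398. , 258.1])]
open 0 -11 [array([234.8, 296.6]), array([394.6, 296.6])]
open 13 11 [array([225.8, 267.9]), array([403.7, 267.9])]
open 13 -11 [array([229.8, 308.3]), array([399.6, 308.3])]
open 30 11 [array([217.4, 282.8]), array([412.2, 282.8])]
open 30 -11 [array([222.5, 325.8]), array([407. , 325.8])]
open 45 11 [array([208.7, 298.4]), array([421. , 298.4])]
open 45 -11 [array([215.1, 343.8]), array([414.6, 343.8])]
```

View pics/w0z.png

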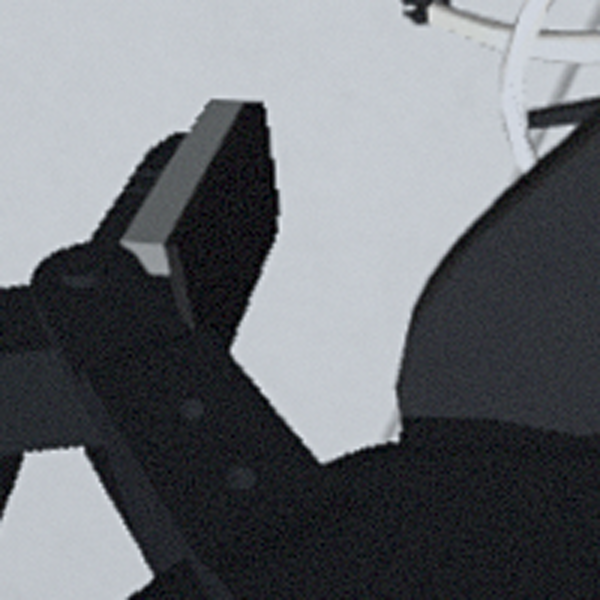

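step_arm([
  {"dx":40,"dy":0,"dz":0,"fingers":1},
  {"dx":75,"dy":0,"dz":0,"fingers":1},
  {"dx":95,"dy":0,"dz":0,"fingers":1},
  {"dx":101,"dy":0,"dz":0,"fingers":1},
  {"dx":104,"dy":0,"dz":0,"fingers":1},
])

```text
validation failed for argument at $.pl...
```

Run:
```python
from h import *
np.set_printoptions(precision=4,suppress=True)
a=snap('side','side2.png')
s=arm.state();print(s['eef_pos'],s['contact_force'])
b=snap('wrist','wrist2.png')
print(world2px('side',s['eef_pos']))
cv2.imwrite('pics/s2z.png',cv2.resize(a[150:310,260:420,::-1],None,fx=3.7,fy=3.7,interpolation=cv2.INTER_CUBIC))
```

```text
[ 0.4986 -0.0747  0.1104] [-0.2938 -0.0081  0.1766]
[337.6399 210.8716]
```

View pics/s2z.png

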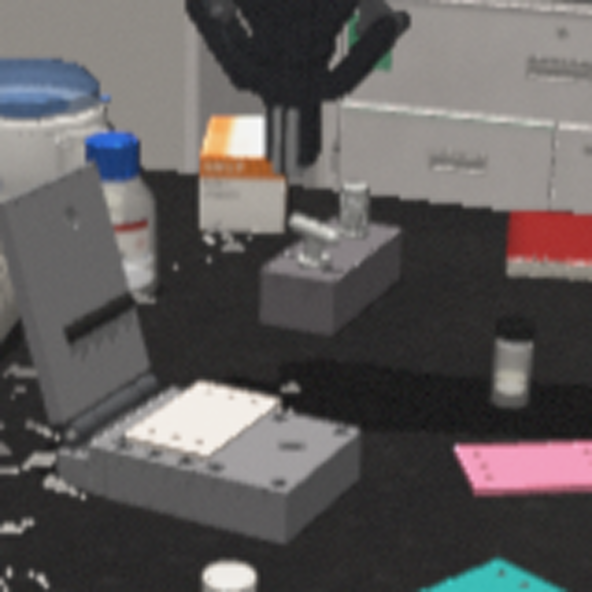

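View pics/wrist2.png

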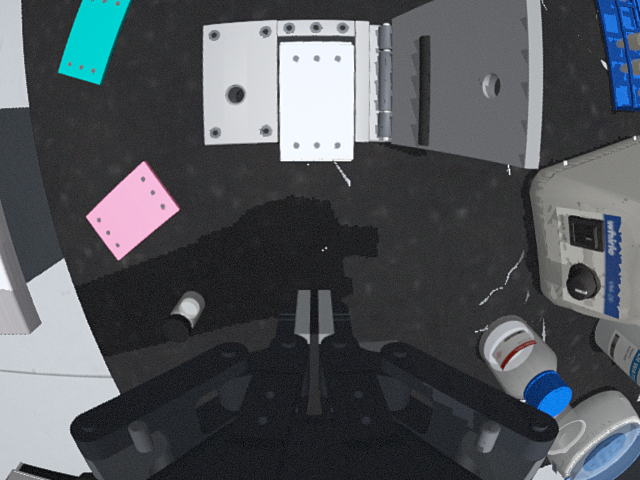

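Run:
```python
from h import *
np.set_printoptions(precision=4,suppress=True)
from scipy.optimize import least_squares
Mw=arm.camera_model('wrist');s=arm.state();print(s['eef_pos'])
obs=[((-78,52,28),(203.5,23)),((-78,-34,28),(205,145)),((-55,0,28),(236.,94))]
def res(p):
    c,sn=np.cos(p[2]),np.sin(p[2]); R=np.array([[c,-sn],[sn,c]]);r=[]
    for P,uv in obs:
        r+=list(world2px('wrist',np.r_[R@np.array(P[:2])/1000+p[:2],P[2]/1000],Mw)-uv)
    return np.array(r)
q=least_squares(res,[.51,.02,0]);print(q.x[:2],np.degrees(q.x[2]),q.fun)
```

```text
[ 0.4992 -0.0756  0.1113]
[0.5145 0.0221] -8.319638706407513 [ 0.5063  2.2793  0.0988 -1.8287 -0.4442 -0.2924]
```

step_arm([
  {"dx":40,"dy":0,"dz":0,"rx":0,"ry":0,"rz":0,"fingers":1},
  {"dx":75,"dy":0,"dz":0,"rx":0,"ry":0,"rz":0,"fingers":1},
  {"dx":95,"dy":0,"dz":0,"rx":0,"ry":0,"rz":0,"fingers":1},
  {"dx":103,"dy":0,"dz":0,"rx":0,"ry":0,"rz":0,"fingers":1},
  {"dx":106,"dy":0,"dz":0,"rx":0,"ry":0,"rz":0,"fingers":1},
])

```text
time_s: 2.97
eef_pos: [0.4987, -0.076, 0.0044]
tool_rot: [[-0.0, 0.146, 0.989], [-0.001, 0.989, -0.146], [-1.0, -0.001, 0.0]]
contact_force: [-0.0, 0.2, 1.7]
width: 0.002
```

Run:
```python
from h import *
np.set_printoptions(precision=4,suppress=True)
a=snap('side','side3.png')
s=arm.state();print(s['eef_pos'],s['contact_force'])
print(world2px('side',s['eef_pos']))
cv2.imwrite('pics/s3z.png',cv2.resize(a[150:310,260:420,::-1],None,fx=3.7,fy=3.7,interpolation=cv2.INTER_CUBIC))
```

```text
[ 0.4992 -0.0757  0.0049] [-0.4482 -0.3735  0.7557]
[336.3042 258.0986]
```

View pics/s3z.png

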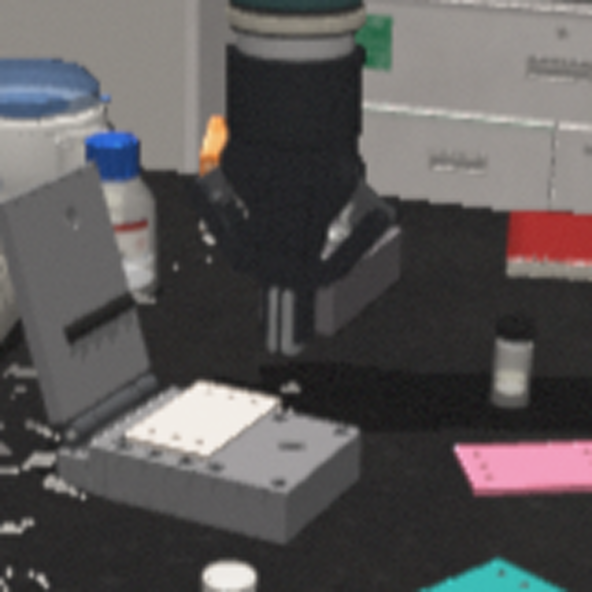

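step_arm([
  {"dx":2,"dy":0,"dz":0,"rx":0,"ry":0,"rz":0,"fingers":1},
  {"dx":4,"dy":0,"dz":0,"rx":0,"ry":0,"rz":0,"fingers":1},
  {"dx":5,"dy":0,"dz":0,"rx":0,"ry":0,"rz":0,"fingers":1},
  {"dx":6.5,"dy":0,"dz":0,"rx":0,"ry":0,"rz":0,"fingers":1},
  {"dx":6.5,"dy":0,"dz":0,"rx":0,"ry":0,"rz":0,"fingers":1},
])

```text
time_s: 3.43
eef_pos: [0.4989, -0.0747, -0.0018]
tool_rot: [[0.001, 0.144, 0.99], [-0.0, 0.99, -0.144], [-1.0, -0.0, 0.001]]
contact_force: [0.6, 0.2, -0.1]
width: -0.002
```

step_arm([
  {"dx":2,"dy":0,"dz":0,"rx":0,"ry":0,"rz":0,"fingers":1},
  {"dx":4,"dy":0,"dz":0,"rx":0,"ry":0,"rz":0,"fingers":1},
  {"dx":6,"dy":0,"dz":0,"rx":0,"ry":0,"rz":0,"fingers":1},
  {"dx":8,"dy":0,"dz":0,"rx":0,"ry":0,"rz":0,"fingers":1},
  {"dx":8,"dy":0,"dz":0,"rx":0,"ry":0,"rz":0,"fingers":1},
])

```text
time_s: 3.85
eef_pos: [0.4983, -0.0745, -0.0107]
tool_rot: [[-0.001, 0.144, 0.99], [0.0, 0.99, -0.144], [-1.0, -0.0, -0.001]]
contact_force: [-1.1, 0.3, 0.1]
width: 0.005
```

Run:
```python
from h import *
np.set_printoptions(precision=4,suppress=True)
a=snap('side','side4.png')
s=arm.state();print(s['eef_pos'],s['contact_force'])
b=snap('wrist','wrist4.png')
print(world2px('side',s['eef_pos']))
cv2.imwrite('pics/s4z.png',cv2.resize(a[190:290,270:370,::-1],None,fx=6,fy=6,interpolation=cv2.INTER_CUBIC))
```

```text
[ 0.4984 -0.0745 -0.0105] [ 0.1352 -0.6677  0.5552]
[336.3072 264.9896]
```

View pics/s4z.png

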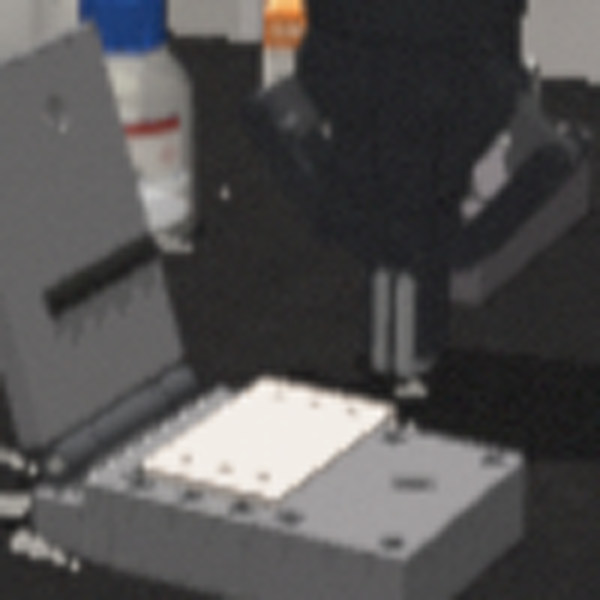

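View pics/wrist4.png

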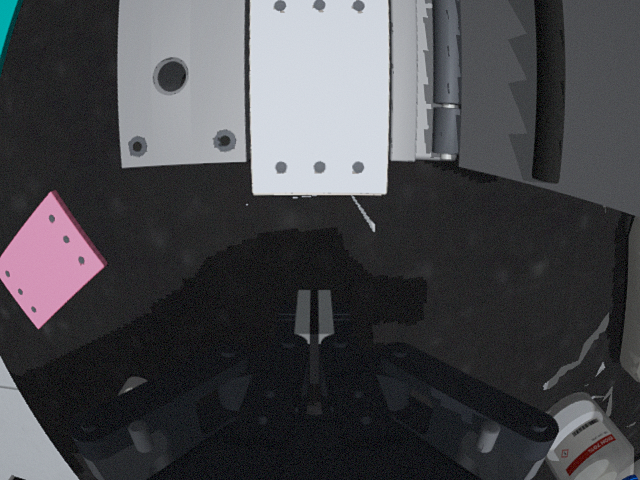

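step_arm([
  {"dx":4,"dy":0,"dz":0,"rx":0,"ry":0,"rz":0,"fingers":1},
  {"dx":7,"dy":0,"dz":0,"rx":0,"ry":0,"rz":0,"fingers":1},
  {"dx":10,"dy":0,"dz":0,"rx":0,"ry":0,"rz":0,"fingers":1},
  {"dx":12,"dy":0,"dz":0,"rx":0,"ry":0,"rz":0,"fingers":1},
  {"dx":12,"dy":0,"dz":0,"rx":0,"ry":0,"rz":0,"fingers":1},
])

```text
time_s: 4.37
eef_pos: [0.4982, -0.0745, -0.0227]
tool_rot: [[-0.001, 0.144, 0.99], [0.0, 0.99, -0.144], [-1.0, -0.0, -0.001]]
contact_force: [0.8, -0.2, -0.1]
width: -0.002
```

step_arm([
  {"dx":1,"dy":0,"dz":0,"rx":0,"ry":0,"rz":0,"fingers":1},
  {"dx":2,"dy":0,"dz":0,"rx":0,"ry":0,"rz":0,"fingers":1},
  {"dx":3,"dy":0,"dz":0,"rx":0,"ry":0,"rz":0,"fingers":1},
  {"dx":4,"dy":0,"dz":0,"rx":0,"ry":0,"rz":0,"fingers":1},
  {"dx":4,"dy":0,"dz":0,"rx":0,"ry":0,"rz":0,"fingers":1},
])

```text
time_s: 4.78
eef_pos: [0.4985, -0.0746, -0.0263]
tool_rot: [[-0.0, 0.144, 0.99], [-0.0, 0.99, -0.144], [-1.0, -0.0, -0.0]]
contact_force: [0.2, -0.1, 0.0]
width: 0.001
```

Run:
```python
from h import *
np.set_printoptions(precision=4,suppress=True)
a=snap('side','side5.png')
s=arm.state();print(s['eef_pos'],s['contact_force'])
print(world2px('side',s['eef_pos']))
cv2.imwrite('pics/s5z.png',cv2.resize(a[190:290,270:370,::-1],None,fx=6,fy=6,interpolation=cv2.INTER_CUBIC))
```

```text
[ 0.4986 -0.0746 -0.0262] [-0.0008  0.8054  0.6824]
[336.0678 271.6678]
```

View pics/s5z.png

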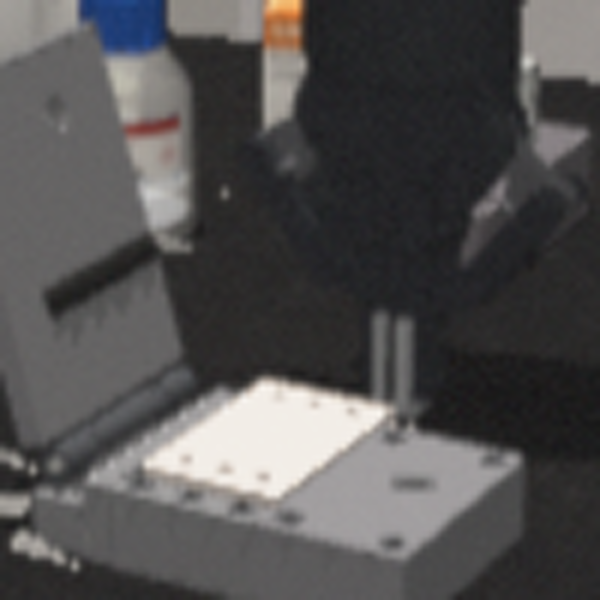

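Run:
```python
from h import *
import h,json
json.dump([.5128,.0209,-8.0],open('j.json','w')); h.setj()
s=arm.state();print(w2j(s['eef_pos']),s['joints']); print(delta(j2w((0,-62,-26)),downR(h.JY)))
```

```text
[ -0.77085387 -96.5169149  -26.20333991] [ 20.0060525   35.49784702 -18.75221931 118.32425005  22.27243857
  29.5141561  -23.3214555 ]
(array([-0.2, 34.5,  0.6]), array([-0.26, -0.01,  0.  ]))
```

step_arm([
  {"dx":0,"dy":12,"dz":0.5,"rx":0,"ry":0,"rz":0,"fingers":1},
  {"dx":0,"dy":22,"dz":0.5,"rx":0,"ry":0,"rz":0,"fingers":1},
  {"dx":0,"dy":28,"dz":0.5,"rx":0,"ry":0,"rz":0,"fingers":1},
  {"dx":0,"dy":32,"dz":0.5,"rx":0,"ry":0,"rz":0,"fingers":1},
  {"dx":0,"dy":35,"dz":0.5,"rx":0,"ry":0,"rz":0,"fingers":1},
])

```text
time_s: 5.25
eef_pos: [0.5043, -0.0386, -0.0261]
tool_rot: [[0.0, 0.142, 0.99], [0.0, 0.99, -0.142], [-1.0, 0.0, 0.0]]
contact_force: [-0.2, 0.4, -0.9]
width: 0.002
```

step_arm([
  {"dx":0,"dy":1.5,"dz":0,"rx":0,"ry":0,"rz":0,"fingers":1},
  {"dx":0,"dy":3,"dz":0,"rx":0,"ry":0,"rz":0,"fingers":1},
  {"dx":0,"dy":4.5,"dz":0,"rx":0,"ry":0,"rz":0,"fingers":1},
  {"dx":0,"dy":6,"dz":0,"rx":0,"ry":0,"rz":0,"fingers":1},
  {"dx":0,"dy":7.5,"dz":0,"rx":0,"ry":0,"rz":0,"fingers":1},
])

```text
time_s: 5.67
eef_pos: [0.5052, -0.0329, -0.0262]
tool_rot: [[-0.0, 0.144, 0.99], [-0.0, 0.99, -0.144], [-1.0, -0.0, -0.0]]
contact_force: [0.2, -0.8, -0.2]
width: 0.001
```

Run:
```python
from h import *
np.set_printoptions(precision=4,suppress=True)
b=snap('wrist','wrist6.png')
s=arm.state();print(w2j(s['eef_pos']),s['contact_force'])
a=snap('side','side6.png')
cv2.imwrite('pics/s6z.png',cv2.resize(a[190:290,270:370,::-1],None,fx=6,fy=6,interpolation=cv2.INTER_CUBIC))
```

```text
[ -0.0357 -53.894  -26.14  ] [-0.1671  0.3632 -0.8952]
```

View pics/wrist6.png

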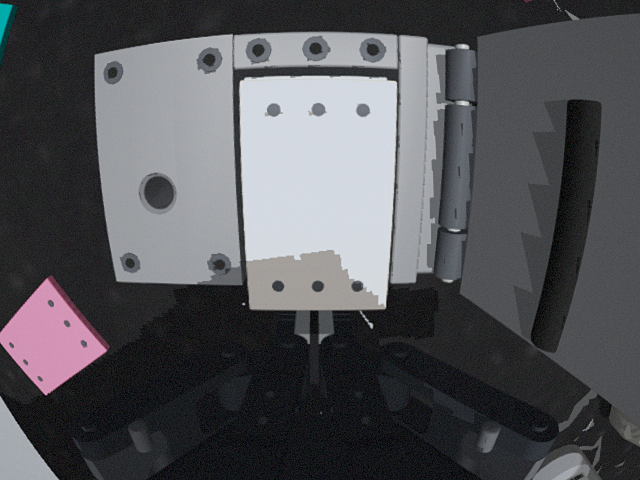

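View pics/s6z.png

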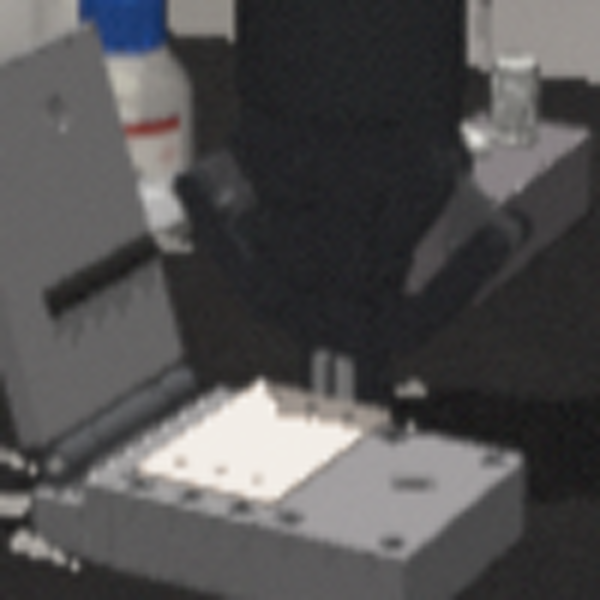

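step_arm([
  {"dx":0,"dy":0.8,"dz":0,"rx":0,"ry":0,"rz":0,"fingers":1},
  {"dx":0,"dy":1.6,"dz":0,"rx":0,"ry":0,"rz":0,"fingers":1},
  {"dx":0,"dy":2.4,"dz":0,"rx":0,"ry":0,"rz":0,"fingers":1},
  {"dx":0,"dy":3.2,"dz":0,"rx":0,"ry":0,"rz":0,"fingers":1},
  {"dx":0,"dy":3.2,"dz":0,"rx":0,"ry":0,"rz":0,"fingers":1},
])

```text
time_s: 6.18
eef_pos: [0.5057, -0.0292, -0.0261]
tool_rot: [[-0.0, 0.143, 0.99], [0.0, 0.99, -0.143], [-1.0, 0.0, -0.0]]
contact_force: [-0.4, -0.0, 0.4]
width: -0.003
```

step_arm([
  {"dx":0,"dy":0.6,"dz":0,"rx":0,"ry":0,"rz":0,"fingers":1},
  {"dx":0,"dy":1.2,"dz":0,"rx":0,"ry":0,"rz":0,"fingers":1},
  {"dx":0,"dy":1.8,"dz":0,"rx":0,"ry":0,"rz":0,"fingers":1},
  {"dx":0,"dy":2.4,"dz":0,"rx":0,"ry":0,"rz":0,"fingers":1},
  {"dx":0,"dy":2.4,"dz":0,"rx":0,"ry":0,"rz":0,"fingers":1},
])

```text
time_s: 6.6
eef_pos: [0.506, -0.0277, -0.0261]
tool_rot: [[-0.0, 0.144, 0.99], [-0.001, 0.99, -0.144], [-1.0, -0.001, -0.0]]
contact_force: [0.4, -2.2, -0.8]
width: 0.004
```

Run:
```python
from h import *
np.set_printoptions(precision=4,suppress=True)
b=snap('wrist','wrist7.png')
s=arm.state();print(w2j(s['eef_pos']),s['contact_force'])
cv2.imwrite('pics/w7z.png',cv2.resize(b[20:340,90:460,::-1],None,fx=2,fy=1.85))
```

```text
[ -0.0038 -49.0751 -26.1464] [ 0.5689 -3.0473 -0.5512]
```

View pics/w7z.png

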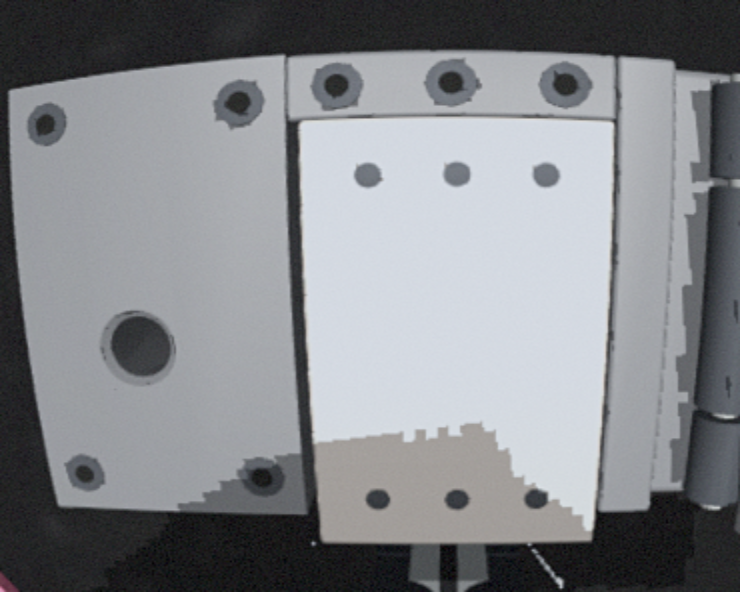

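step_arm([
  {"dx":0,"dy":0.6,"dz":0,"rx":0,"ry":0,"rz":0,"fingers":1},
  {"dx":0,"dy":1.2,"dz":0,"rx":0,"ry":0,"rz":0,"fingers":1},
  {"dx":0,"dy":1.8,"dz":0,"rx":0,"ry":0,"rz":0,"fingers":1},
  {"dx":0,"dy":2.2,"dz":0,"rx":0,"ry":0,"rz":0,"fingers":1},
  {"dx":0,"dy":2.2,"dz":0,"rx":0,"ry":0,"rz":0,"fingers":1},
])

```text
time_s: 7.07
eef_pos: [0.5059, -0.0277, -0.0262]
tool_rot: [[-0.001, 0.146, 0.989], [-0.003, 0.989, -0.146], [-1.0, -0.003, -0.001]]
contact_force: [-0.6, -9.2, 2.1]
width: 0.0
```

step_arm([
  {"dx":0,"dy":-8,"dz":0,"rx":0,"ry":0,"rz":0,"fingers":1},
  {"dx":1,"dy":-12,"dz":0,"rx":0,"ry":0,"rz":0,"fingers":1},
  {"dx":2,"dy":-12,"dz":0,"rx":0,"ry":0,"rz":0,"fingers":1},
  {"dx":3,"dy":-12,"dz":0,"rx":0,"ry":0,"rz":0,"fingers":1},
  {"dx":4,"dy":-12,"dz":0,"rx":0,"ry":0,"rz":0,"fingers":1},
])

```text
time_s: 7.48
eef_pos: [0.5047, -0.036, -0.0303]
tool_rot: [[0.0, 0.143, 0.99], [0.001, 0.99, -0.143], [-1.0, 0.001, 0.0]]
contact_force: [0.8, 0.3, -0.0]
width: 0.003
```

step_arm([
  {"dx":1,"dy":0,"dz":0,"rx":0,"ry":0,"rz":0,"fingers":1},
  {"dx":2,"dy":0,"dz":0,"rx":0,"ry":0,"rz":0,"fingers":1},
  {"dx":3,"dy":0,"dz":0,"rx":0,"ry":0,"rz":0,"fingers":1},
  {"dx":4,"dy":0,"dz":0,"rx":0,"ry":0,"rz":0,"fingers":1},
  {"dx":4,"dy":0,"dz":0,"rx":0,"ry":0,"rz":0,"fingers":1},
])

```text
time_s: 7.9
eef_pos: [0.5048, -0.0361, -0.031]
tool_rot: [[-0.0, 0.142, 0.99], [-0.002, 0.99, -0.142], [-1.0, -0.002, 0.0]]
contact_force: [-10.0, 0.6, 37.4]
width: -0.004
```

step_arm([
  {"dx":-25,"dy":-8,"dz":0,"rx":0,"ry":0,"rz":0,"fingers":1},
  {"dx":-60,"dy":-8,"dz":0,"rx":0,"ry":0,"rz":0,"fingers":1},
  {"dx":-100,"dy":-8,"dz":0,"rx":0,"ry":0,"rz":0,"fingers":1},
  {"dx":-140,"dy":-8,"dz":0,"rx":0,"ry":0,"rz":0,"fingers":1},
  {"dx":-180,"dy":-8,"dz":0,"rx":0,"ry":0,"rz":0,"fingers":1},
])

```text
time_s: 8.32
eef_pos: [0.503, -0.0439, 0.1475]
tool_rot: [[-0.001, 0.143, 0.99], [0.001, 0.99, -0.143], [-1.0, 0.0, -0.001]]
contact_force: [1.4, -0.9, 0.0]
width: -0.003
```

Run:
```python
from h import *
import h
np.set_printoptions(precision=3,suppress=True)
b=snap('wrist','wrist8.png')
s=arm.state();print(w2j(s['eef_pos']),s['contact_force'])
cv2.imwrite('pics/w8z.png',b[:,:,::-1])
for n,(u,v,z) in dict(mixBL=(330,180,0),mixBR=(386,175,0),mixTL=(323,103,.13),mixTR=(376,95,.13),rackR=(308,135,.03),rackL=(221,138,.03)).items():
    w=px2world('top',u,v,z); print(n,w,w2j(w))
for th in (1.75,1.85,1.95,2.05):
  for y in (52,-34):
    P=(48-126*np.cos(th),y,29+126*np.sin(th)); P2=(P[0]+9*np.sin(th),y,P[2]+9*np.cos(th))
    print(th,y,world2px('top',j2w(P)),world2px('top',j2w(P2)),world2px('side',j2w(P)))
```

```text
[  4.468 -64.742 155.147] [2.337 0.482 4.442]
mixBL [ 0.687 -0.052  0.   ] [182.892 -48.299   0.   ]
mixBR [ 0.7  -0.18  0.  ] [ 213.277 -172.984    0.   ]
mixTL [ 0.813 -0.035  0.13 ] [305.03  -13.219 130.   ]
mixTR [ 0.831 -0.144  0.13 ] [ 338.378 -119.302  130.   ]
rackR [ 0.783 -0.002  0.03 ] [270.601  15.188  30.   ]
rackL [0.775 0.194 0.03 ] [235.019 208.265  30.   ]
1.75 52 [272.473 205.03 ] [273.282 200.874] [267.01  204.144]
1.75 -34 [316.01  211.338] [316.689 207.151] [291.661 193.081]
1.85 52 [273.621 199.363] [274.445 195.46 ] [261.546 204.62 ]
1.85 -34 [316.951 205.625] [317.61  201.686] [286.42  193.596]
1.95 52 [274.784 194.081] [275.612 190.477] [256.333 205.74 ]
1.95 -34 [317.859 200.29 ] [318.49  196.647] [281.402 194.712]
2.05 52 [275.945 189.245] [276.766 185.982] [251.421 207.478]
2.05 -34 [318.722 195.398] [319.318 192.092] [276.657 196.406]
```

View pics/w8z.png

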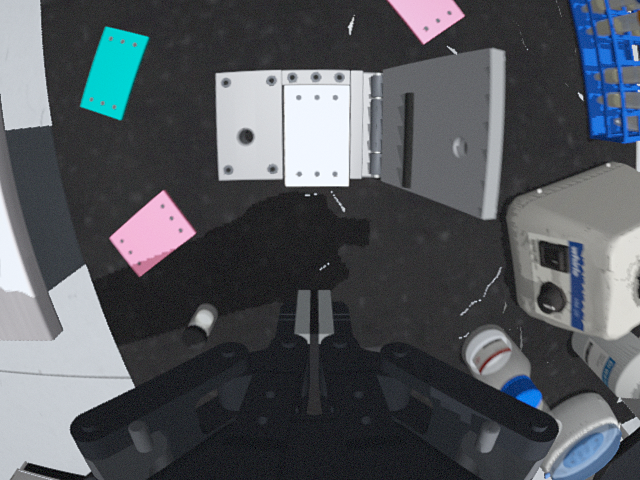

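Run:
```python
from h import *
import h
s=arm.state();print(w2j(s['eef_pos']),s['joints']);print(delta(j2w((138,30,155)),downR(h.JY+90)))
```

```text
[  4.46828959 -64.7416564  155.14655836] [ 24.23381883  18.93019899 -27.38092035 112.79498959  11.3561602
  50.12192743 -17.27621377]
(array([  1.8,  95.2, 133.2]), array([-90.18,   0.56,   0.55]))
```

step_arm([
  {"dx":-15,"dy":10,"dz":10,"rx":-90,"ry":0,"rz":0,"fingers":1},
  {"dx":-15,"dy":30,"dz":40,"rx":-90,"ry":0,"rz":0,"fingers":1},
  {"dx":-15,"dy":50,"dz":70,"rx":-90,"ry":0,"rz":0,"fingers":1},
  {"dx":-15,"dy":75,"dz":100,"rx":-90,"ry":0,"rz":0,"fingers":1},
  {"dx":-15,"dy":95,"dz":133,"rx":-90,"ry":0,"rz":0,"fingers":1},
])

```text
time_s: 8.78
eef_pos: [0.6498, 0.0324, 0.1611]
tool_rot: [[0.0, -0.469, 0.883], [0.001, 0.883, 0.469], [-1.0, 0.0, 0.001]]
contact_force: [0.7, 0.6, 0.9]
width: -0.002
```

Run:
```python
from h import *
import h
s=arm.state();print(w2j(s['eef_pos']),s['joints']);print(delta(j2w((138,30,165)),downR(h.JY+90)))
```

```text
[134.06147237  30.43416433 161.07402669] [ 17.34362859  33.58235019 -32.99415895  92.07406795  20.24311567
  60.38369333   6.57756161]
(array([-3.9, -2.7,  2.9]), array([-5.404e+01,  4.000e-02, -0.000e+00]))
```

step_arm([
  {"dx":0,"dy":-1,"dz":3,"rx":-54,"ry":0,"rz":0,"fingers":1},
  {"dx":0,"dy":-1,"dz":3,"rx":-54,"ry":0,"rz":0,"fingers":1},
  {"dx":0,"dy":-1,"dz":3,"rx":-54,"ry":0,"rz":0,"fingers":1},
  {"dx":0,"dy":-1,"dz":3,"rx":-54,"ry":0,"rz":0,"fingers":1},
  {"dx":0,"dy":-1,"dz":3,"rx":-54,"ry":0,"rz":0,"fingers":1},
])

```text
time_s: 9.2
eef_pos: [0.6517, 0.0316, 0.1603]
tool_rot: [[-0.001, -0.897, 0.442], [0.0, 0.442, 0.897], [-1.0, 0.001, 0.0]]
contact_force: [-0.2, -0.6, 0.2]
width: 0.003
```

step_arm([
  {"dx":0,"dy":0,"dz":0,"rx":-19,"ry":0,"rz":0,"fingers":1},
  {"dx":5,"dy":0,"dz":0,"rx":-19,"ry":0,"rz":0,"fingers":1},
  {"dx":25,"dy":0,"dz":0,"rx":-19,"ry":0,"rz":0,"fingers":1},
  {"dx":50,"dy":0,"dz":0,"rx":-19,"ry":0,"rz":0,"fingers":1},
  {"dx":77,"dy":0,"dz":0,"rx":-19,"ry":0,"rz":0,"fingers":1},
])

```text
time_s: 9.62
eef_pos: [0.6525, 0.0313, 0.0835]
tool_rot: [[0.002, -0.991, 0.132], [0.001, 0.132, 0.991], [-1.0, -0.002, 0.001]]
contact_force: [-0.4, -0.3, -0.6]
width: 0.001
```

Run:
```python
from h import *
import h
b=snap('wrist','wrist9.png');a=snap('side','side9.png')
s=arm.state();print(w2j(s['eef_pos']),s['joints'],s['contact_force']);print(delta(j2w((138,30,84)),downR(h.JY+90)))
cv2.imwrite('pics/s9z.png',cv2.resize(a[130:310,210:410,::-1],None,fx=3,fy=3,interpolation=cv2.INTER_CUBIC))
```

```text
[132.96401269  28.18377442  79.07353204] [ 22.94161458  42.54842759 -41.83855161  94.48132346  32.70866243
  56.39462045  52.11526298] [ 0.1779541  -0.94766325 -0.33987479]
(array([-5. , -5. ,  1.8]), array([ 0.4 , -0.09, -0.48]))
```

View pics/s9z.png

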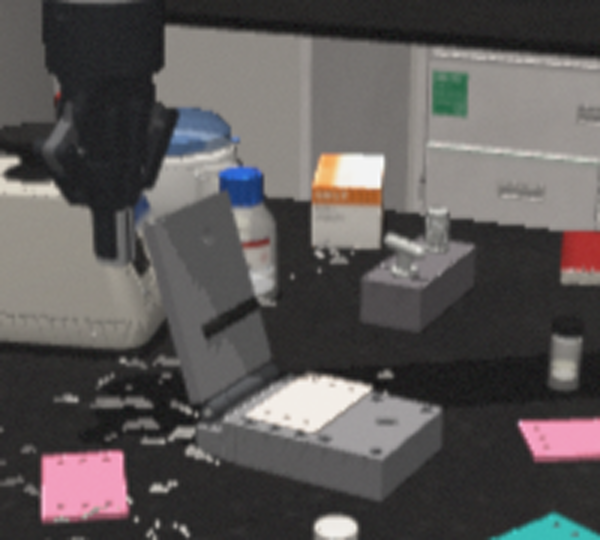

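View pics/wrist9.png

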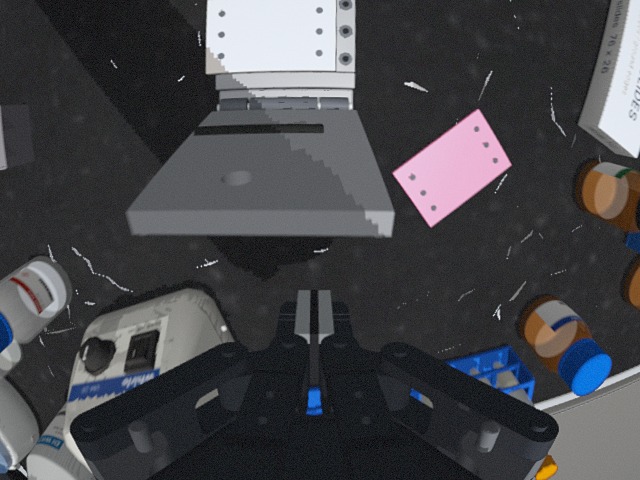

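step_arm([
  {"dx":0,"dy":14,"dz":0,"rx":0,"ry":0,"rz":0,"fingers":1},
  {"dx":-2,"dy":26,"dz":0,"rx":0,"ry":0,"rz":0,"fingers":1},
  {"dx":-3,"dy":36,"dz":0,"rx":0,"ry":0,"rz":0,"fingers":1},
  {"dx":-5,"dy":47,"dz":0,"rx":0,"ry":0,"rz":0,"fingers":1},
  {"dx":-7,"dy":58,"dz":0,"rx":0,"ry":0,"rz":0,"fingers":1},
])

```text
time_s: 10.13
eef_pos: [0.5963, 0.0393, 0.0932]
tool_rot: [[0.005, -0.991, 0.133], [0.001, 0.133, 0.991], [-1.0, -0.005, 0.001]]
contact_force: [2.4, 0.7, 0.6]
width: -0.0
```

Run:
```python
from h import *
import h
b=snap('wrist','wrist10.png');a=snap('side','side10.png')
s=arm.state();print(w2j(s['eef_pos']),s['contact_force'])
cv2.imwrite('pics/s10z.png',np.hstack([cv2.resize(a[130:310,210:410,::-1],(400,360)),cv2.resize(b[:,:,::-1],(400,360))]))
```

```text
[78.23361733 29.56062945 92.8411629 ] [ 0.13163822 -0.47476261  0.76218545]
```

View pics/s10z.png

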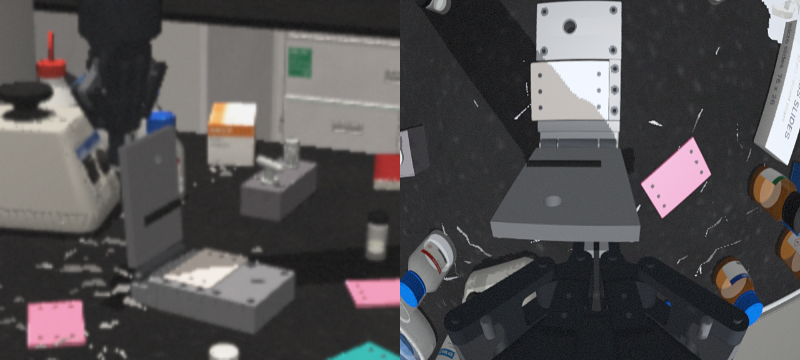

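step_arm([
  {"dx":3,"dy":10,"dz":0,"rx":0,"ry":0,"rz":0,"fingers":1},
  {"dx":4,"dy":22,"dz":0,"rx":0,"ry":0,"rz":0,"fingers":1},
  {"dx":5,"dy":34,"dz":0,"rx":0,"ry":0,"rz":0,"fingers":1},
  {"dx":8,"dy":45,"dz":0,"rx":0,"ry":0,"rz":0,"fingers":1},
  {"dx":12,"dy":56,"dz":0,"rx":0,"ry":0,"rz":0,"fingers":1},
])

```text
time_s: 10.65
eef_pos: [0.5408, 0.0462, 0.0803]
tool_rot: [[0.004, -0.991, 0.133], [0.0, 0.133, 0.991], [-1.0, -0.004, 0.001]]
contact_force: [2.6, 0.6, 2.3]
width: 0.003
```

Run:
```python
from h import *
import h
a=snap('side','side11.png')
s=arm.state();print(w2j(s['eef_pos']),s['contact_force'])
cv2.imwrite('pics/s11z.png',cv2.resize(a[130:310,210:410,::-1],(600,540)))
```

```text
[20.93245086 28.7472976  79.09944656] [-1.2036391   0.54363589  0.34227959]
```

View pics/s11z.png

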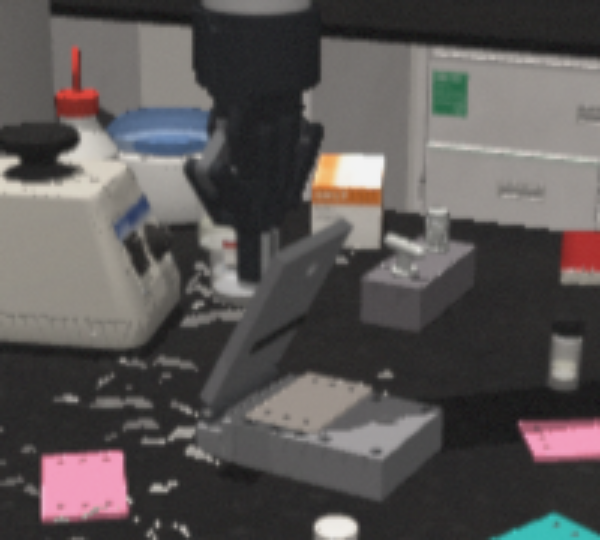

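step_arm([
  {"dx":5,"dy":10,"dz":0,"rx":0,"ry":0,"rz":0,"fingers":1},
  {"dx":11,"dy":19,"dz":0,"rx":0,"ry":0,"rz":0,"fingers":1},
  {"dx":19,"dy":27,"dz":0,"rx":0,"ry":0,"rz":0,"fingers":1},
  {"dx":28,"dy":35,"dz":0,"rx":0,"ry":0,"rz":0,"fingers":1},
  {"dx":38,"dy":41,"dz":0,"rx":0,"ry":0,"rz":0,"fingers":1},
])

```text
time_s: 11.12
eef_pos: [0.4975, 0.0517, 0.0402]
tool_rot: [[-0.0, -0.991, 0.133], [0.0, 0.133, 0.991], [-1.0, 0.0, 0.0]]
contact_force: [0.9, 1.5, 1.3]
width: 0.004
```

step_arm([
  {"dx":8,"dy":5,"dz":0,"rx":0,"ry":0,"rz":0,"fingers":1},
  {"dx":15,"dy":8,"dz":0,"rx":0,"ry":0,"rz":0,"fingers":1},
  {"dx":21,"dy":10,"dz":0,"rx":0,"ry":0,"rz":0,"fingers":1},
  {"dx":26,"dy":10,"dz":0,"rx":0,"ry":0,"rz":0,"fingers":1},
  {"dx":29,"dy":10,"dz":0,"rx":0,"ry":0,"rz":0,"fingers":1},
])

```text
time_s: 11.53
eef_pos: [0.4874, 0.0525, 0.0109]
tool_rot: [[-0.002, -0.991, 0.133], [-0.001, 0.133, 0.991], [-1.0, 0.002, -0.001]]
contact_force: [-2.6, -0.2, 5.0]
width: 0.006
```

Run:
```python
from h import *
import h
a=snap('side','side12.png')
s=arm.state();print(w2j(s['eef_pos']),s['contact_force'])
cv2.imwrite('pics/s12z.png',cv2.resize(a[130:310,210:410,::-1],(600,540)))
```

```text
[-29.5123752   27.8184912   10.76827722] [-0.01717082  0.07596501  0.45526741]
```

View pics/s12z.png

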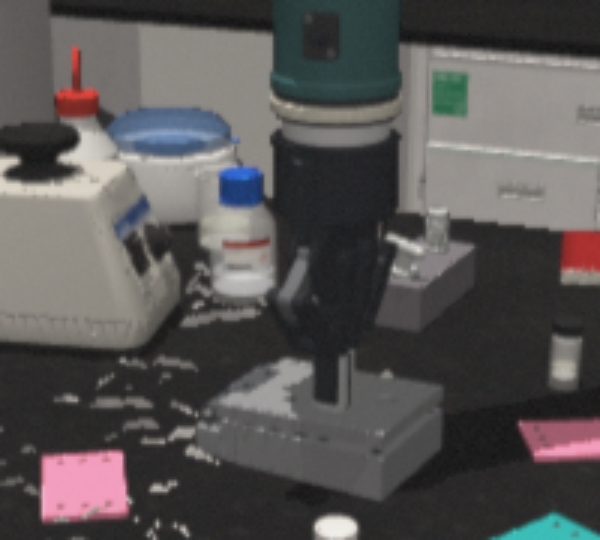

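step_arm([
  {"dx":2,"dy":0,"dz":0,"rx":0,"ry":0,"rz":0,"fingers":1},
  {"dx":4,"dy":0,"dz":0,"rx":0,"ry":0,"rz":0,"fingers":1},
  {"dx":4,"dy":0,"dz":0,"rx":0,"ry":0,"rz":0,"fingers":1},
  {"dx":-30,"dy":0,"dz":0,"rx":0,"ry":0,"rz":0,"fingers":1},
  {"dx":-70,"dy":0,"dz":0,"rx":0,"ry":0,"rz":0,"fingers":1},
])

```text
time_s: 12.0
eef_pos: [0.4864, 0.0526, 0.0807]
tool_rot: [[-0.006, -0.991, 0.132], [0.001, 0.132, 0.991], [-1.0, 0.006, -0.0]]
contact_force: [1.3, -0.7, 0.7]
width: -0.001
```

Run:
```python
from h import *
import h
s=arm.state();print(w2j(s['eef_pos']),s['contact_force'],s['joints']); print(delta((.523,-.2905,.1),downR(-5)))
```

```text
[-30.58136257  27.71492234  80.67102938] [ 1.29487425 -0.74857108  0.71837707] [ 27.65583317  30.02165391 -46.36985553 116.89056659  30.12737671
  45.85110727  45.67116037]
(array([ -19.8,  -81.6, -335.2]), array([87.39, -0.25, -0.26]))
```

step_arm([
  {"dx":-20,"dy":-20,"dz":-80,"rx":87,"ry":0,"rz":0,"fingers":-0.2},
  {"dx":-20,"dy":-40,"dz":-160,"rx":87,"ry":0,"rz":0,"fingers":-0.2},
  {"dx":-20,"dy":-60,"dz":-250,"rx":87,"ry":0,"rz":0,"fingers":-0.2},
  {"dx":-20,"dy":-82,"dz":-335,"rx":87,"ry":0,"rz":0,"fingers":-0.2},
  {"dx":-20,"dy":-82,"dz":-335,"rx":87,"ry":0,"rz":0,"fingers":-0.2},
])

```text
time_s: 12.42
eef_pos: [0.5108, -0.1557, 0.0994]
tool_rot: [[0.002, -0.722, 0.692], [-0.001, 0.692, 0.722], [-1.0, -0.002, 0.0]]
contact_force: [0.5, 0.4, -1.1]
width: 0.604
```

Run:
```python
from h import *
import h
s=arm.state();print(s['eef_pos'],s['joints']); print(delta((.523,-.2905,.1),downR(-5)))
```

```text
[ 0.5107961  -0.15569092  0.0993715 ] [ 42.68294271  28.64211521 -36.81611009 111.0683442   22.96406493
  47.56604815  39.63658024]
(array([  -0.5, -102.1,  -88.8]), array([51.18,  0.07,  0.09]))
```

step_arm([
  {"dx":0,"dy":-102,"dz":-89,"rx":51,"ry":0,"rz":0,"fingers":-0.2},
  {"dx":0,"dy":-102,"dz":-89,"rx":51,"ry":0,"rz":0,"fingers":-0.2},
  {"dx":0,"dy":-102,"dz":-89,"rx":51,"ry":0,"rz":0,"fingers":-0.2},
  {"dx":0,"dy":-102,"dz":-89,"rx":51,"ry":0,"rz":0,"fingers":-0.2},
  {"dx":0,"dy":-102,"dz":-89,"rx":51,"ry":0,"rz":0,"fingers":-0.2},
])

```text
time_s: 12.83
eef_pos: [0.5226, -0.294, 0.0984]
tool_rot: [[0.001, -0.173, 0.985], [-0.003, 0.985, 0.173], [-1.0, -0.003, 0.0]]
contact_force: [-0.8, 0.4, -0.5]
width: 0.599
```

step_arm([
  {"dx":0,"dy":0,"dz":0,"rx":16,"ry":0,"rz":0,"fingers":-0.2},
  {"dx":0,"dy":0,"dz":0,"rx":16,"ry":0,"rz":0,"fingers":-0.2},
  {"dx":0,"dy":0,"dz":0,"rx":16,"ry":0,"rz":0,"fingers":-0.2},
  {"dx":0,"dy":0,"dz":0,"rx":16,"ry":0,"rz":0,"fingers":-0.2},
  {"dx":0,"dy":0,"dz":0,"rx":16,"ry":0,"rz":0,"fingers":-0.2},
])

```text
time_s: 13.25
eef_pos: [0.5235, -0.288, 0.0987]
tool_rot: [[0.0, 0.09, 0.996], [-0.0, 0.996, -0.09], [-1.0, -0.0, 0.0]]
contact_force: [-0.5, -0.1, -0.5]
width: 0.6
```

Run:
```python
from h import *
import h
M=arm.camera_model('wrist');s=arm.state()
b=snap('wrist','wrist13.png');a=snap('side','side13.png')
print(s['eef_pos'],s['width']); print(delta((.523,-.2905,.1),downR(-5)))
for z in (.07,.036): print(world2px('wrist',(.523,-.2905,z),M))
r=arm.spot_in('pin','wrist'); print([(q['score'],cam2world('wrist',q['xyz'],np.array(M['view']))) for q in r[:2]])
```

```text
[ 0.52348059 -0.2879883   0.09873005] 0.6001028803119075
(array([-1.3, -2.6, -0.1]), array([-0.2 ,  0.01,  0.01]))
[313.49398066 261.66927863]
[313.5273466  243.10846008]
[(0.72, array([ 0.52293005, -0.28450607,  0.06993701]))]
```

View pics/wrist13.png

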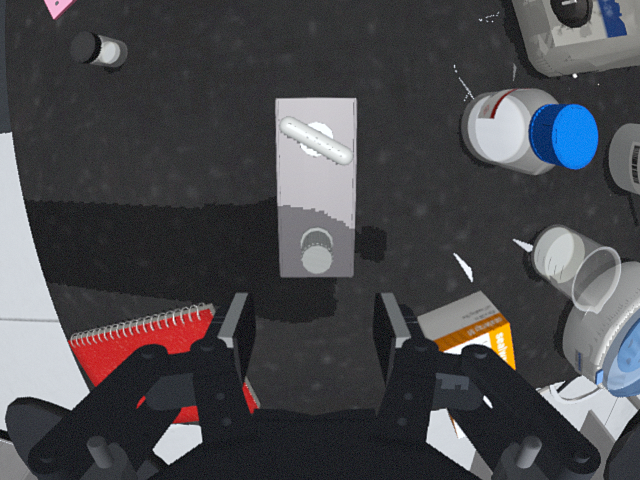

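View pics/side13.png

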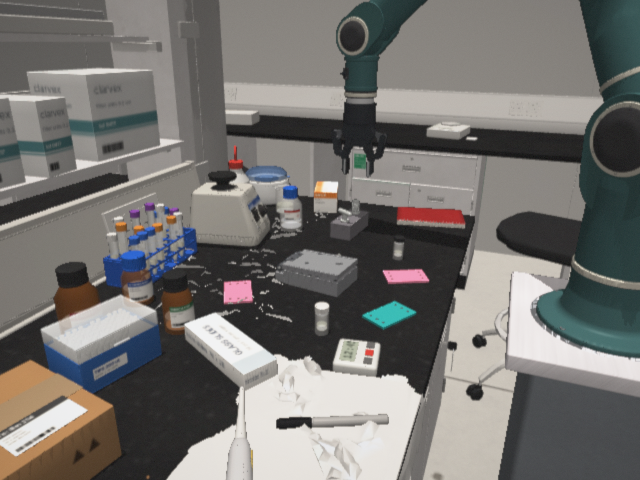

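step_arm([
  {"dx":25,"dy":-2.5,"dz":1,"rx":0,"ry":0,"rz":0,"fingers":-0.2},
  {"dx":50,"dy":-2.5,"dz":1,"rx":0,"ry":0,"rz":0,"fingers":-0.2},
  {"dx":70,"dy":-2.5,"dz":1,"rx":0,"ry":0,"rz":0,"fingers":-0.2},
  {"dx":84,"dy":-2.5,"dz":1,"rx":0,"ry":0,"rz":0,"fingers":-0.2},
  {"dx":88,"dy":-2.5,"dz":1,"rx":0,"ry":0,"rz":0,"fingers":-0.2},
])

```text
time_s: 13.82
eef_pos: [0.5224, -0.2897, 0.0081]
tool_rot: [[-0.003, 0.091, 0.996], [0.002, 0.996, -0.091], [-1.0, 0.002, -0.004]]
contact_force: [0.6, 0.0, 0.5]
width: 0.594
```

Run:
```python
from h import *
import h
b=snap('wrist','wrist14.png');a=snap('side','side14.png');s=arm.state();
print(s['eef_pos'],s['width'],s['contact_force'])
cv2.imwrite('pics/s14z.png',np.hstack([cv2.resize(a[140:260,280:420,::-1],(420,360)),cv2.resize(b[150:400,200:440,::-1],(380,360))]))
```

```text
[ 0.52378759 -0.29014592  0.01007073] 0.6024011026080467 [-0.16592229 -0.68553928  0.14348197]
```

View pics/s14z.png

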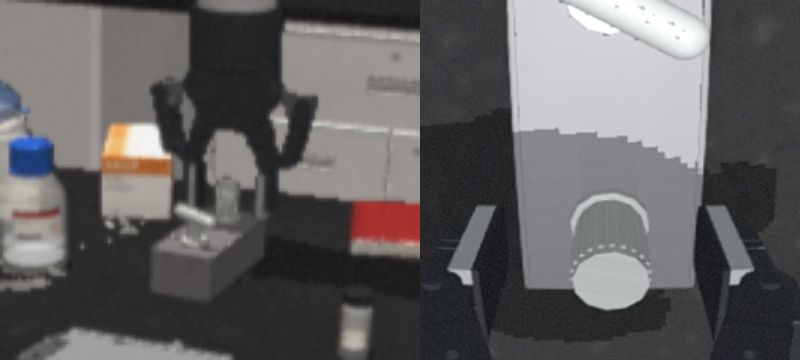

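step_arm([
  {"dx":-1,"dy":0,"dz":0,"rx":0,"ry":0,"rz":0,"fingers":1},
  {"dx":-1,"dy":0,"dz":0,"rx":0,"ry":0,"rz":0,"fingers":1},
  {"dx":-1,"dy":0,"dz":0,"rx":0,"ry":0,"rz":0,"fingers":1},
  {"dx":-1,"dy":0,"dz":0,"rx":0,"ry":0,"rz":0,"fingers":1},
  {"dx":-1,"dy":0,"dz":0,"rx":0,"ry":0,"rz":0,"fingers":1},
], force=80)

```text
time_s: 14.33
eef_pos: [0.5251, -0.2909, 0.0133]
tool_rot: [[0.002, 0.092, 0.996], [-0.001, 0.996, -0.092], [-1.0, -0.001, 0.002]]
contact_force: [-1.5, 0.9, 6.5]
width: 0.179
```

Run:
```python
from h import *
import h
b=snap('wrist','wrist15.png');s=arm.state();
print(s['eef_pos'],s['width'],s['contact_force'],s['wrist_torque'])
cv2.imwrite('pics/w15z.png',cv2.resize(b[150:400,200:440,::-1],(576,600)))
```

```text
[ 0.52508131 -0.29094721  0.01330007] 0.18563534675136992 [-1.16366661  0.39631886  6.43157415] [ 0.09397567  0.19266201 -0.07069039]
```

View pics/w15z.png

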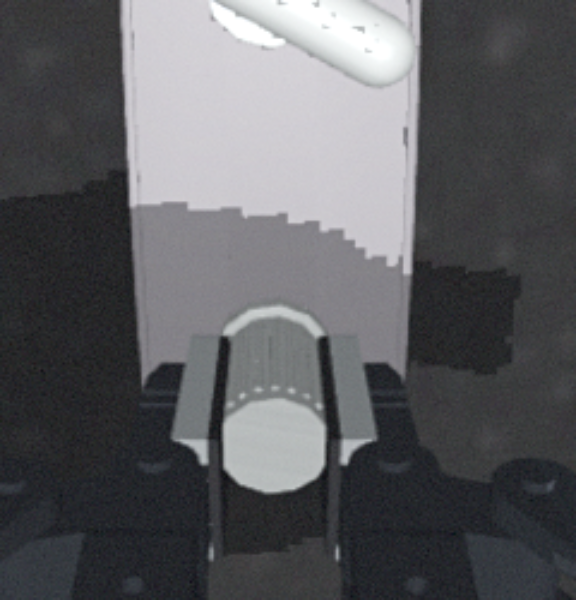

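step_arm([
  {"dx":-15,"dy":0,"dz":0,"rx":0,"ry":0,"rz":0,"fingers":1},
  {"dx":-30,"dy":0,"dz":0,"rx":0,"ry":0,"rz":0,"fingers":1},
  {"dx":-50,"dy":0,"dz":0,"rx":0,"ry":0,"rz":0,"fingers":1},
  {"dx":-75,"dy":0,"dz":0,"rx":0,"ry":0,"rz":0,"fingers":1},
  {"dx":-95,"dy":0,"dz":0,"rx":0,"ry":0,"rz":0,"fingers":1},
])

```text
time_s: 14.8
eef_pos: [0.5243, -0.2905, 0.1084]
tool_rot: [[0.001, 0.091, 0.996], [-0.001, 0.996, -0.091], [-1.0, -0.0, 0.001]]
contact_force: [0.4, -0.5, -0.2]
width: 0.179
```

Run:
```python
from h import *
import h
s=arm.state();
print(s['eef_pos'],s['width'],s['contact_force'])
print(j2w((-55,0,38)))
print(delta(j2w((-55,0,105)),downR(h.JY)))
from h import *
```

```text
[ 0.52427567 -0.29045951  0.10840459] 0.1792997910088692 [ 0.3923723  -0.46973623 -0.20692568]
[0.45833526 0.02855452 0.038     ]
(array([  3.2, 311.6, -94.9]), array([2.75, 0.05, 0.03]))
```

step_arm([
  {"dx":0,"dy":70,"dz":-22,"rx":2.7,"ry":0,"rz":0,"fingers":1},
  {"dx":0,"dy":140,"dz":-44,"rx":2.7,"ry":0,"rz":0,"fingers":1},
  {"dx":0,"dy":200,"dz":-65,"rx":2.7,"ry":0,"rz":0,"fingers":1},
  {"dx":0,"dy":260,"dz":-80,"rx":2.7,"ry":0,"rz":0,"fingers":1},
  {"dx":0,"dy":311,"dz":-95,"rx":2.7,"ry":0,"rz":0,"fingers":1},
])

```text
time_s: 15.22
eef_pos: [0.48, -0.0851, 0.1072]
tool_rot: [[0.001, 0.139, 0.99], [-0.001, 0.99, -0.139], [-1.0, -0.0, 0.001]]
contact_force: [1.0, 0.7, -0.5]
width: 0.178
```

step_arm([
  {"dx":0,"dy":130,"dz":-38,"rx":0,"ry":0,"rz":0,"fingers":1},
  {"dx":0,"dy":130,"dz":-38,"rx":0,"ry":0,"rz":0,"fingers":1},
  {"dx":0,"dy":130,"dz":-38,"rx":0,"ry":0,"rz":0,"fingers":1},
  {"dx":0,"dy":130,"dz":-38,"rx":0,"ry":0,"rz":0,"fingers":1},
  {"dx":0,"dy":130,"dz":-38,"rx":0,"ry":0,"rz":0,"fingers":1},
])

```text
time_s: 15.63
eef_pos: [0.4605, 0.0514, 0.1073]
tool_rot: [[0.001, 0.131, 0.991], [0.001, 0.991, -0.131], [-1.0, 0.001, 0.001]]
contact_force: [0.2, -0.3, -0.3]
width: 0.179
```

Run:
```python
from h import *
import h
s=arm.state();
print(s['eef_pos'],s['joints'],s['width'])
print(delta(j2w((-55,0,105)),downR(h.JY)))
```

```text
[0.46053034 0.05140365 0.10730026] [ 15.01511089  19.69718693 -29.58154832 120.31318603  14.0088261
  43.18016133 -30.93170196] 0.1791058817740286
(array([  2.3, -22.9,   0.8]), array([ 0.47,  0.05, -0.07]))
```

step_arm([
  {"dx":10,"dy":-10,"dz":1,"rx":0,"ry":0,"rz":0,"fingers":1},
  {"dx":20,"dy":-23,"dz":1,"rx":0,"ry":0,"rz":0,"fingers":1},
  {"dx":35,"dy":-23,"dz":1,"rx":0,"ry":0,"rz":0,"fingers":1},
  {"dx":35,"dy":-23,"dz":1,"rx":0,"ry":0,"rz":0,"fingers":1},
  {"dx":35,"dy":-23,"dz":1,"rx":0,"ry":0,"rz":0,"fingers":1},
])

```text
time_s: 16.05
eef_pos: [0.4578, 0.0218, 0.0703]
tool_rot: [[-0.003, 0.142, 0.99], [-0.001, 0.99, -0.142], [-1.0, -0.001, -0.003]]
contact_force: [0.1, 0.4, -0.5]
width: 0.18
```

Run:
```python
from h import *
import h
b=snap('wrist','wrist16.png');a=snap('side','side16.png');s=arm.state();t=snap('top','top16.png')
print(s['eef_pos'],s['width']); print(delta(j2w((-55,0,72)),downR(h.JY)))
M=arm.camera_model('wrist')
for P in [(-78,52,38),(-78,-34,38),(-55,0,38)]: print(world2px('wrist',j2w(P),M),world2px('side',j2w(P)))
cv2.imwrite('pics/s16z.png',np.hstack([cv2.resize(a[170:310,250:380,::-1],(390,420)),cv2.resize(b[100:380,180:440,::-1],(390,420))]))
```

```text
[0.45900402 0.0232116  0.07158161] 0.1793771834957014
(array([-0.1,  4.7, -1.6]), array([-0.03,  0.03, -0.  ]))
[270.30021923 159.84031928] [337.64656157 278.35222444]
[274.97229236 297.75449444] [357.81220688 261.64060838]
[311.2393747  247.08784659] [339.21455388 265.41990935]
```

View pics/s16z.png

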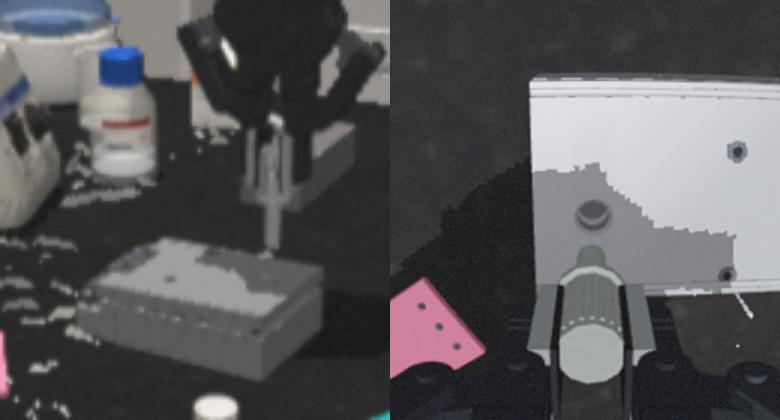

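View pics/wrist16.png

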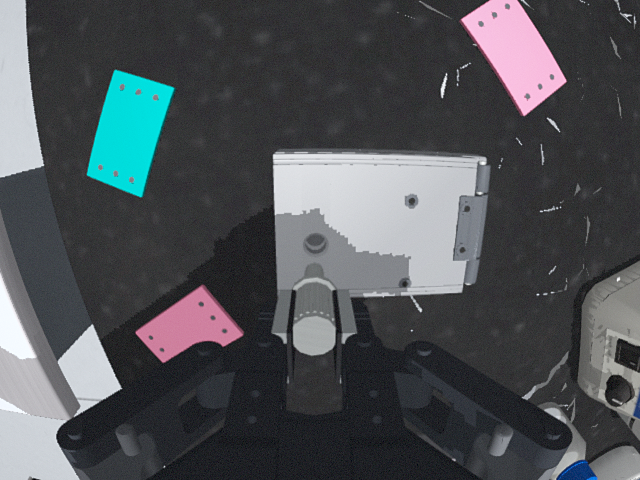

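Run:
```python
from h import *
import h
np.set_printoptions(precision=4,suppress=True)
M=arm.camera_model('wrist');s=arm.state();e=s['eef_pos'];print(e,s['time_s'])
R=s['tool_rot']
def atz(z): # point on tool axis
    return e+R[:,0]*((z-e[2])/R[2,0])
for z in (.0623,.0943,.0983,.1283): print(z,world2px('wrist',atz(z),M),world2px('side',atz(z)))
for z in (.038,.041,.044): print('hole',z,px2world('wrist',316,242,z,M), w2j(px2world('wrist',316,242,z,M)))
b=cv2.imread('pics/wrist16.png');cv2.imwrite('pics/w16z.png',cv2.resize(b[210:370,240:400],(640,640),interpolation=cv2.INTER_CUBIC))
a=cv2.imread('pics/side16.png');cv2.imwrite('pics/s16z.png',cv2.resize(a[200:300,270:370],(600,600),interpolation=cv2.INTER_CUBIC))
```

```text
[0.4593 0.0237 0.0719] 16.2
0.0623 [313.9264 270.2511] [339.9071 252.5764]
0.0943 [313.9247 297.3028] [340.3597 236.7038]
0.0983 [313.9244 301.3364] [340.4171 234.6921]
0.1283 [313.9216 337.9085] [340.853  219.4036]
hole 0.038 [0.4616 0.0313 0.038 ] [-52.1691   3.1994  38.    ]
hole 0.041 [0.4617 0.0323 0.041 ] [-52.1883   4.2082  41.    ]
hole 0.044 [0.4618 0.0333 0.044 ] [-52.2075   5.2169  44.    ]
```

View pics/w16z.png

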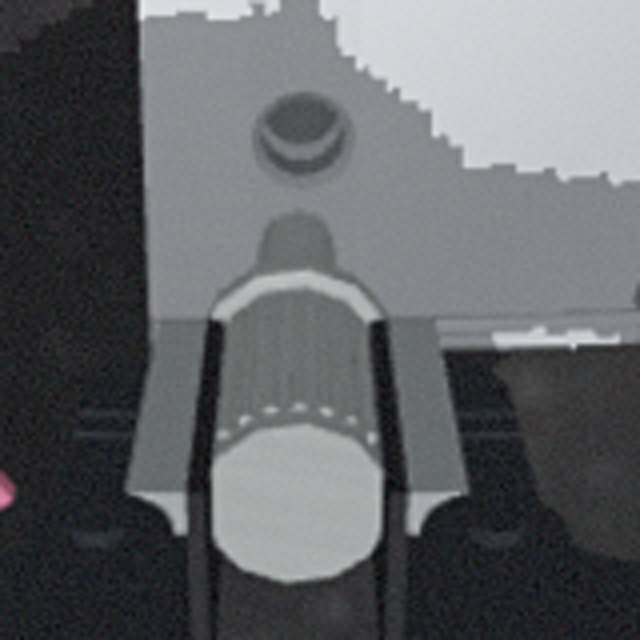

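View pics/s16z.png

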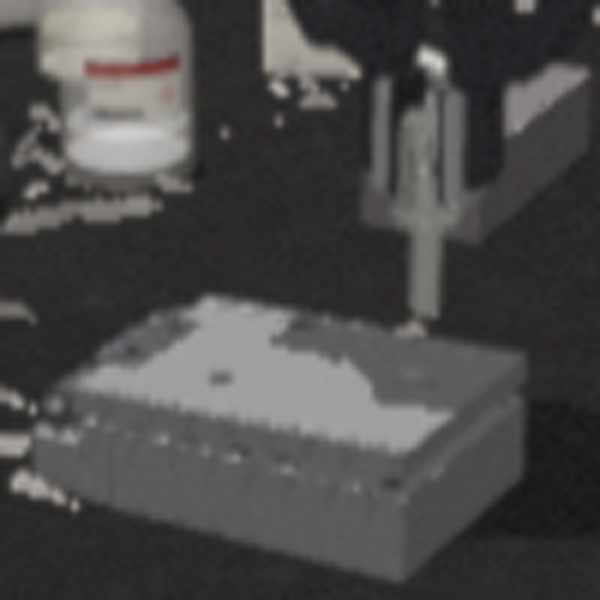

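Run:
```python
from h import *
from scipy.optimize import least_squares
np.set_printoptions(precision=4,suppress=True)
M=arm.camera_model('wrist')
for bs in ((0,0),(.9,.2)):
  f=lambda p:np.r_[(world2px('wrist',p,M)-[315.7,244.3])/1.8, world2px('side',p)-np.array([339.2,263])+bs]
  q=least_squares(f,[.46,.03,.04]);print(q.x,q.fun,w2j(q.x))
for z in (.038,.041,.044): print('hole',z,px2world('wrist',315.7,244.3,z,M))
```

```text
[0.4606 0.0313 0.0432] [-0.7269  0.4554 -1.5279  0.2506] [-53.1318   3.0502  43.234 ]
[0.461  0.0317 0.044 ] [-0.4184  0.2616 -0.8822  0.1429] [-52.8124   3.5199  43.9758]
hole 0.038 [0.4612 0.0299 0.038 ]
hole 0.041 [0.4613 0.0309 0.041 ]
hole 0.044 [0.4615 0.032  0.044 ]
```

step_arm([
  {"dx":0,"dy":4,"dz":0.2,"rx":0,"ry":0,"rz":0,"fingers":1},
  {"dx":4,"dy":7.3,"dz":0.2,"rx":0,"ry":0,"rz":0,"fingers":1},
  {"dx":8,"dy":7.3,"dz":0.2,"rx":0,"ry":0,"rz":0,"fingers":1},
  {"dx":13,"dy":7.3,"dz":0.2,"rx":0,"ry":0,"rz":0,"fingers":1},
  {"dx":13,"dy":7.3,"dz":0.2,"rx":0,"ry":0,"rz":0,"fingers":1},
])

```text
time_s: 16.62
eef_pos: [0.4593, 0.0317, 0.0576]
tool_rot: [[-0.002, 0.138, 0.99], [-0.0, 0.99, -0.138], [-1.0, -0.0, -0.002]]
contact_force: [-0.2, 0.2, -0.6]
width: 0.18
```

Run:
```python
from h import *
import h
b=snap('wrist','wrist17.png');a=snap('side','side17.png');s=arm.state()
print(s['eef_pos'],s['width'],s['contact_force'])
cv2.imwrite('pics/z17.png',np.hstack([cv2.resize(a[230:290,305:375,::-1],(420,360),interpolation=cv2.INTER_CUBIC),cv2.resize(b[200:360,250:390,::-1],(370,420),interpolation=cv2.INTER_CUBIC)[:360]]))
```

```text
[0.45972984 0.03169577 0.05826377] 0.18222357254277585 [-0.20868525  0.62595622 -0.70093504]
```

View pics/z17.png

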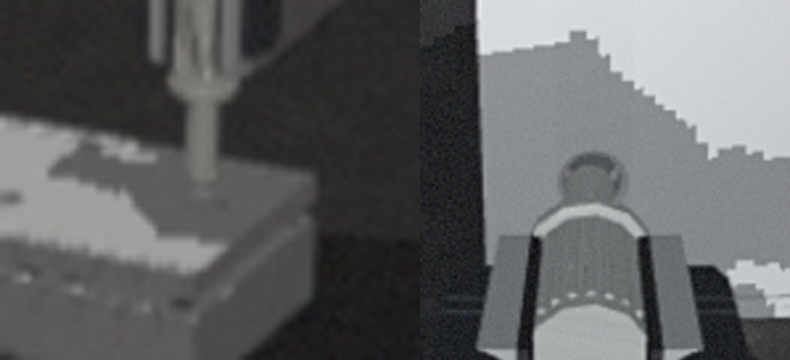

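step_arm([
  {"dx":2,"dy":0,"dz":0,"rx":0,"ry":0,"rz":0,"fingers":1},
  {"dx":4,"dy":0,"dz":0,"rx":0,"ry":0,"rz":0,"fingers":1},
  {"dx":6,"dy":0,"dz":0,"rx":0,"ry":0,"rz":0,"fingers":1},
  {"dx":8,"dy":0,"dz":0,"rx":0,"ry":0,"rz":0,"fingers":1},
  {"dx":10,"dy":0,"dz":0,"rx":0,"ry":0,"rz":0,"fingers":1},
])

```text
time_s: 17.13
eef_pos: [0.4601, 0.0314, 0.0485]
tool_rot: [[-0.0, 0.138, 0.99], [-0.0, 0.99, -0.138], [-1.0, -0.0, 0.0]]
contact_force: [0.2, -1.4, 2.4]
width: 0.181
```

step_arm([
  {"dx":2,"dy":0,"dz":0,"rx":0,"ry":0,"rz":0,"fingers":1},
  {"dx":4,"dy":0,"dz":0,"rx":0,"ry":0,"rz":0,"fingers":1},
  {"dx":6,"dy":0,"dz":0,"rx":0,"ry":0,"rz":0,"fingers":1},
  {"dx":8,"dy":0,"dz":0,"rx":0,"ry":0,"rz":0,"fingers":1},
  {"dx":8,"dy":0,"dz":0,"rx":0,"ry":0,"rz":0,"fingers":1},
])

```text
time_s: 17.55
eef_pos: [0.4599, 0.0302, 0.0402]
tool_rot: [[-0.001, 0.139, 0.99], [-0.002, 0.99, -0.139], [-1.0, -0.002, -0.0]]
contact_force: [0.5, -5.5, 1.0]
width: 0.184
```

Run:
```python
from h import *
s=arm.state()
print(s['eef_pos'],s['width'],s['contact_force'],s['wrist_torque'])
a=snap('side','side18.png');b=snap('wrist','wrist18.png')
cv2.imwrite('pics/z18.png',np.hstack([cv2.resize(a[220:290,295:375,::-1],(420,360),interpolation=cv2.INTER_CUBIC),cv2.resize(b[200:360,250:390,::-1],(370,420),interpolation=cv2.INTER_CUBIC)[:360]]))
```

```text
[0.45994163 0.03024108 0.04019357] 0.1842387509116681 [ 0.52253056 -5.49985924  1.04216213] [-1.37038337 -0.08671783 -0.04595254]
```

View pics/z18.png

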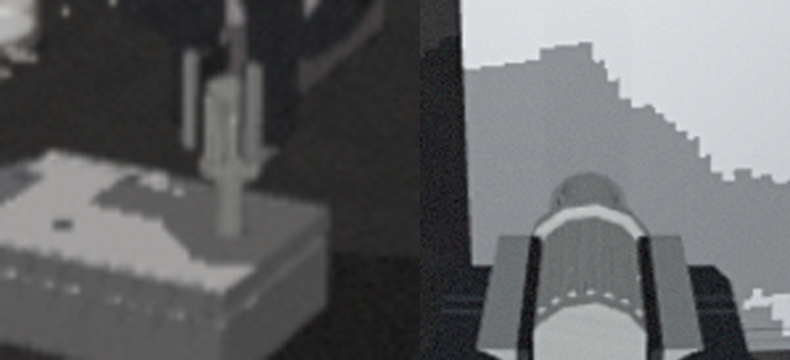

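step_arm([
  {"dx":0,"dy":-1.2,"dz":0,"rx":0,"ry":0,"rz":0,"fingers":1},
  {"dx":0,"dy":-2.2,"dz":0,"rx":0,"ry":0,"rz":0,"fingers":1},
  {"dx":1,"dy":-2.2,"dz":0,"rx":0,"ry":0,"rz":0,"fingers":1},
  {"dx":3,"dy":-2.2,"dz":0,"rx":0,"ry":0,"rz":0,"fingers":1},
  {"dx":5,"dy":-2.2,"dz":0,"rx":0,"ry":0,"rz":0,"fingers":1},
])

```text
time_s: 18.07
eef_pos: [0.4597, 0.0295, 0.0354]
tool_rot: [[-0.0, 0.138, 0.99], [-0.0, 0.99, -0.138], [-1.0, -0.0, -0.0]]
contact_force: [-1.3, -1.7, 0.0]
width: 0.189
```

step_arm([
  {"dx":2,"dy":-0.5,"dz":0,"rx":0,"ry":0,"rz":0,"fingers":1},
  {"dx":4,"dy":-0.5,"dz":0,"rx":0,"ry":0,"rz":0,"fingers":1},
  {"dx":6,"dy":-0.5,"dz":0,"rx":0,"ry":0,"rz":0,"fingers":1},
  {"dx":8,"dy":-0.5,"dz":0,"rx":0,"ry":0,"rz":0,"fingers":1},
  {"dx":8,"dy":-0.5,"dz":0,"rx":0,"ry":0,"rz":0,"fingers":1},
])

```text
time_s: 18.48
eef_pos: [0.4596, 0.0291, 0.0272]
tool_rot: [[-0.0, 0.138, 0.99], [0.0, 0.99, -0.138], [-1.0, 0.0, -0.0]]
contact_force: [-0.2, -1.6, -0.6]
width: 0.185
```

Going in cleanly (tip ≈18 mm). Continue to collar contact.

step_arm([
  {"dx":2,"dy":-0.4,"dz":0,"rx":0,"ry":0,"rz":0,"fingers":1},
  {"dx":4,"dy":-0.4,"dz":0,"rx":0,"ry":0,"rz":0,"fingers":1},
  {"dx":6,"dy":-0.4,"dz":0,"rx":0,"ry":0,"rz":0,"fingers":1},
  {"dx":8,"dy":-0.4,"dz":0,"rx":0,"ry":0,"rz":0,"fingers":1},
  {"dx":9,"dy":-0.4,"dz":0,"rx":0,"ry":0,"rz":0,"fingers":1},
])

```text
time_s: 18.9
eef_pos: [0.4596, 0.0287, 0.0184]
tool_rot: [[-0.0, 0.138, 0.99], [0.0, 0.99, -0.138], [-1.0, 0.0, -0.0]]
contact_force: [-0.6, -0.0, 3.2]
width: 0.184
```

step_arm([
  {"dx":1,"dy":0,"dz":0,"rx":0,"ry":0,"rz":0,"fingers":1},
  {"dx":2,"dy":0,"dz":0,"rx":0,"ry":0,"rz":0,"fingers":1},
  {"dx":3,"dy":0,"dz":0,"rx":0,"ry":0,"rz":0,"fingers":1},
  {"dx":4,"dy":0,"dz":0,"rx":0,"ry":0,"rz":0,"fingers":1},
  {"dx":4,"dy":0,"dz":0,"rx":0,"ry":0,"rz":0,"fingers":1},
])

```text
time_s: 19.32
eef_pos: [0.4593, 0.0288, 0.0152]
tool_rot: [[-0.001, 0.138, 0.99], [-0.001, 0.99, -0.138], [-1.0, -0.001, -0.001]]
contact_force: [-4.6, -0.0, 9.9]
width: 0.182
```

step_arm([
  {"dx":0.5,"dy":0,"dz":0,"rx":0,"ry":0,"rz":0,"fingers":1},
  {"dx":1,"dy":0,"dz":0,"rx":0,"ry":0,"rz":0,"fingers":1},
  {"dx":1,"dy":0,"dz":0,"rx":0,"ry":0,"rz":0,"fingers":1},
  {"dx":1,"dy":0,"dz":0,"rx":0,"ry":0,"rz":0,"fingers":1},
  {"dx":1,"dy":0,"dz":0,"rx":0,"ry":0,"rz":0,"fingers":1},
])

```text
time_s: 19.73
eef_pos: [0.4594, 0.0287, 0.0151]
tool_rot: [[-0.0, 0.138, 0.99], [-0.001, 0.99, -0.138], [-1.0, -0.001, -0.0]]
contact_force: [-6.4, -0.8, 21.4]
width: 0.185
```

Run:
```python
from h import *
s=arm.state()
print(s['eef_pos'],s['width'],s['contact_force'],s['wrist_torque'])
a=snap('side','side20.png');b=snap('wrist','wrist20.png')
cv2.imwrite('pics/z20.png',np.hstack([cv2.resize(a[220:300,275:365,::-1],(450,400),interpolation=cv2.INTER_CUBIC),cv2.resize(b[150:370,230:420,::-1],(345,400),interpolation=cv2.INTER_CUBIC)]))
```

```text
[0.4593551  0.02874958 0.01506397] 0.18537324454665122 [-6.38483281 -0.81953975 21.35437281] [-0.08257114  1.5748431   0.00178761]
```

View pics/z20.png

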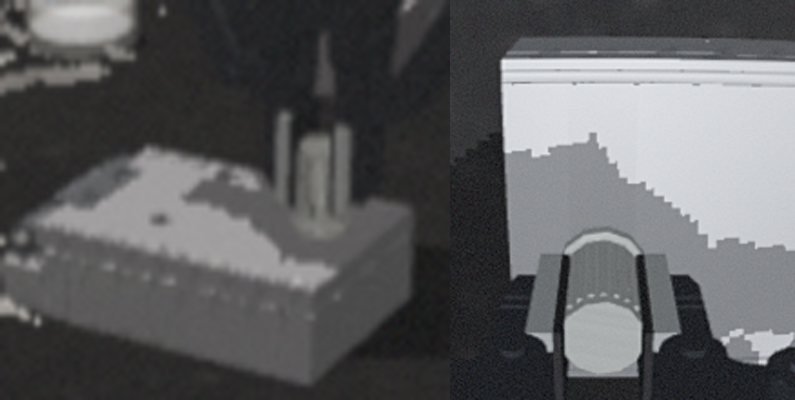

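View pics/side20.png

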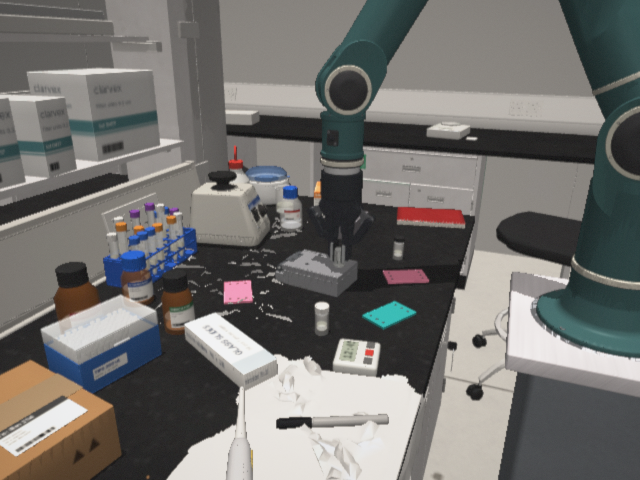

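Run:
```python
from h import *
s=arm.state();print(s['time_s'],s['contact_force'],s['eef_pos'])
print(arm.hand_in())
```

```text
19.8333 [-6.74051572 -0.03187878 21.17401158] [0.45935869 0.02874943 0.0150419 ]
the job is handed in; nothing more can be done
None
```

I tapped the three layers home against the end stop, pulled the lid down onto the stack, and pushed the round-headed pin through both holes. I handed the job in at 19.8 s, still gripping the pin and pressing down with about 21 N.

**Last checks**
- **Pin depth:** the tool stopped at z 15.1 mm; the expected height with the collar fully in was 15.3 mm. Doubling the push moved it only about 0.1 mm, so it is at a hard stop, and the side picture shows no gap under the lid.
- **Layers:** tapping ended at about 9 N with no further movement. The top layer looked flush with the end stop in the picture. The two lower layers I only inferred, because the fingertips reached below the whole stack; their ends were not in view.
- **Rest of the scene:** in the last side picture the vials, bottles and timer look where they started. The tee-headed pin is hidden behind the gripper there; it was in its block in the picture taken while I gripped the round pin.

**What disagreed**
- **Fingertip position:** the real fingertips sit about 31 mm behind the TCP the robot reports. I confirmed this with a light touch on the bench, which peaked at 37 N on the fingertips, and allowed for it in every move after that.
- **Hole position:** the wrist camera placed the pin hole about 2–3 mm away from where the other two cameras put it. I settled it by going in slowly; there was one side force of 5.5 N, which I corrected.
- **Side force at hand-in:** about 6.7 N sideways remained on the tool.

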